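Switch on the sieve shaker with its key

ROBOT

A 6-joint arm with a two-finger parallel gripper is mounted at the origin on the work surface. World frame = base frame: x ahead of the robot, y to its left, z up, the work surface at z = 0. Lengths are in mm, angles in degrees, forces in N, time in s.
With the tool pointing down it reaches from about 400 to 925 mm from the base axis. Payload 12.5 kg.
Tool frame: the origin (TCP) lies midway between the tips of the shut fingers; the grasp point (between the pads) lies 19 mm behind it; z points along the fingers, y is the direction in which the jaws open and shut (so a half turn about z gives the same grasp; the last joint's range is limited). The gripper opens to 95 mm and grips with 3 to 60 N. Pads are 20 mm wide; open, the fingers measure 119 mm over their backs; the gripper's body (75 mm by 180 mm) begins 59 mm behind the grasp point.
Start: joints at [64.824, 28.126, 89.318, -0, 62.55, -6.05], TCP at [204.757, 590.529, 181.861] pointing down, gripper open.
Joint ranges: [-177.58, 177.58], [-47.91, 125.51], [2.72, 160], [-65.01, 245.01], [3.68, 167.84], [-153.87, 153.87]. Speed limits (degrees/s): [127.2, 127.2, 159.86, 180, 180, 180].

INTERFACE

Orientations are given as a 3x3 rotation matrix whose columns are the frame's x, y, z axes.
In Python, from bench import robot gives the robot as it stands. The module is installed in compiled form; this text tells all that it offers.
- The arm moves only by the tool arm_command, never from a script. Its argument "steps" is a list of rows, each an object of numbers: "dx", "dy", "dz": the shift along the tool's x, y, z in units of 0.4 m (1.0 is 0.4 m); "wx", "wy", "wz": the turn, a rotation vector about the tool's x, y, z in units of pi rad (1.0 is pi rad). In form: [{"dx": .., "dy": .., "dz": .., "wx": .., "wy": .., "wz": ..}, ...]. A call has 1 to 10 rows; each row is the pose to reach, as a shift and turn from the pose measured when the call began, along the tool's axes at that moment, turning the shorter way round; what a row does not reach only later rows make up. A row lasts 1/8 s, in which the tool goes at most 62.5 mm and 10.7 degrees, less where a joint would pass 70% of its speed; a pose out of reach is approached as far as the arm can. A call with a number of a shift or a turn outside -1 to 1 is refused whole. A call with a gripper value outside its range is refused whole. "hand" is the closure, from 0 (fully open) to 1 (shut), set as the call begins (left out, the last holds). The fingers move at their own pace and stop on an object; "newtons" is the grip in N (left out, the last holds). Time passes only in rows, so rows that repeat a pose let the fingers close. It gives the time, the measured TCP pose, the force and the opening at its end, in the units of the state.
- robot.sense(): the state, without advancing time (a new reading comes with each control period).
- robot.snapshot(name): name is "scene" or "top" or "wrist"; returns a dict with "frame" (480x640x3 uint8, blue, green, red), "depth" (480x640 float32, mm along the optical axis (not along the pixel's ray), 0 where there is no reading), "fx", "fy", "cx", "cy" (pixels), "origin" and "orientation" of the camera in the world; the wrist camera has in their place "tool_from_camera" (4x4, takes a point from camera to tool coordinates, whose origin is the TCP and whose axes are the flange's). Camera axes: x right, y up, looking along -z (the intrinsics and any distortion apply to the point x, -y, -z); pixel columns grow to the right and rows downward; lengths in mm; the calibration is good to about 2 mm. A picture is of the moment at which its call begins: read the wrist's pose just before it.
- robot.sign_off(): hands the job in, once; it reports no verdict.
Trained networks look in a picture, given as the dict that the camera call returned (one of the last four; its "shot" number tells which), for a name from the list of things; names that differ only in an ending like _2 or _b are one class to them, and where a whole thing is asked for, a point or a joint stands for the part that bears it (a point fixed in the world has none). Each returns a list of dicts, best first, with "conf" (0 to 1); they miss things now and then, are a little off and sometimes report something else, mostly with a low value. They report only what shows in the picture. A call takes as long as a camera call. They do not tell look-alikes from the thing itself.
- robot.cut_out(query, picture): "region" (480x640 bool, what is visible of it) and "bbox" ([left, top, right, bottom] in pixels, round what is visible of it).
The state is a dict: "time_s": time; "joints": joint angles; "joint_vel": joint speeds; "joint_efforts": joint torques, N m; "position": TCP position; "tool_rot": TCP orientation; "force": force on the tool from outside, world axes, zero at the start; "ft_torque": the same for the moment, N m; "gripper_width": finger opening in mm.
Only numpy, scipy, OpenCV 4.12 (cv2) and the standard library are available. Lean on these libraries where they do the work, as an engineer would, in place of code of your own. Each camera call takes 0.05 s, during which the arm holds its last target.

TASK

Take the red-handled key out of the wooden stand, put it into the slot of the key switch on the console's sloping face, and feel for the rotor inside: press lightly and turn clockwise until the key drops in fully. Then turn the key clockwise to the stop, so that its handle lines up with the green marks, and let go of it there. Leave the black key and the things on the bench where they are.

Things in the scene. Friction and masses are not known exactly. Their poses are not given: they have to be found in the camera images.
- red_key: The key to use: steel, 101 mm long, about 0.16 kg, red T-bar handle. Origin at the centre of its flat tip; z runs from tip to handle, x along bit and bar. Round shaft 17 mm in diameter from z 16 to 76 mm. It looks the same after a half turn about z. It stands upright, tip down, in one of the stand's two slots, its x along the stand's x.
- key_grip (a point): Middle of the red key's handle bar, on its axis 88 mm above the tip. The bar spans z 75 to 101 mm, 70 mm along the key's x and 18 mm thick along y: hold it by its 18 mm flats.
- key_bit (a point): Middle of the red key's double bit, on its axis 10 mm above the tip. The bit spans z 0 to 16 mm, 36 mm along x and 12 mm along y; its lowest 4 mm taper to 30 x 8 mm.
- key_stand: Fixed wooden block 90 x 210 mm, 46 mm high, origin under its centre, y along it. Two slots at y = +50 and -50 mm, each 40 mm along x and 15 mm wide (20 mm in the middle, for the shaft), 36 mm deep (floor 10 mm above the bench). A key lifted 40 mm is free. Which key is in which slot changes.
- black_key: A bystander: the same key with a round black knob handle 42 mm in diameter, z 76 to 98 mm, in the other slot. Leave it there.
- key_switch: Square grey key switch, 80 x 80 mm, 48 mm proud of the console's slope, with a steel front plate 8 mm thick. Origin at the centre of the plate's outer face; z points out of it, leaning 35 degrees from vertical to the console's front (robot side); x up the slope. Slot in the plate: 40 mm along x (white marks in line), 15 mm wide, 20 mm in the middle for the shaft.
- rotor_face (a point): On the switch's axis, 26 mm below the plate's outer face: where the tip meets the brass rotor. Here the bit is below the plate, in a round chamber 41 mm across, free to turn. The rotor's slot, 14.6 mm wide, is hidden and unreported: 20 to 52 degrees (0.35 to 0.9 rad) clockwise of the plate's slot, looking at the plate (negative about z). The key enters when within about 4 degrees.
- rotor_bottom (a point): Floor of the rotor's slot, 14 mm below its face: the tip comes here when the key drops in. Find it by light presses (about 5 N) every few degrees; steady hard pressing may drag the rotor. Once in, the rotor turns with the key against 0.12 Nm of friction to a hard stop, key at the green marks, and stays where left. There is about 4 degrees of play.
- run_mark: Two green marks on the switch plate, 21 to 35 mm from its centre. Origin as the key switch's; x runs along the marks, 120 degrees (2.094 rad) clockwise from the slot. The key's x lies along it at the stop.
- console: Fixed white wedge-shaped console, 200 mm deep (x), 260 mm wide (y), 30 mm high in front and 170 mm at the back; origin under its centre, x from its low front to its high back. The switch sits 50 mm to the -y side of its middle. Its place and yaw vary.
- petri_dish: A bystander: glass dish 90 mm across, 18 mm high; origin under its centre.
- flask: A bystander: glass conical flask 84 mm across, 130 mm high; origin under its centre.
- sieve: A bystander: round steel sieve 150 mm across, 60 mm high; origin under its centre.
- wash_bottle: A bystander: white bottle with red cap, 60 mm across, 150 mm high; origin under its centre.
- beaker: A bystander: glass beaker 72 mm across, 95 mm high; origin under its centre.
- brush: A bystander: brush 170 mm long lying on the bench in front of the console.
There are look-alikes about, which are no part of the job. What is shaped like the red_key but blue or yellow is not meant.

How it is judged:
By the outcome, as a careful person would: the job done as asked, in the order asked, and still so for the second after the job is handed in, with the robot touching nothing.
It also fails if it takes over 54 s, if anything falls off the work surface, if the arm or the gripper's body presses on something with over 40 N, if the wrist force passes 120 N, or if a joint passes its speed limit or range.

## Working session

There is one attempt and no reset: what is moved stays moved. The work goes in short steps, Python scripts to look and compute and a tool call to move; the robot and the scene stay as the last step left them, time stands still between calls to the robot, and variables do not carry over. Pictures are saved under pics/ and viewed, and the job is handed in when it is done.

Besides the shell and the picture viewer there is one more tool, called as name(argument=value, ...) on one line, values as JSON. arm_command: Moves the arm, as the interface text tells. Shifts and turns lie within -1 to 1; 1 stands for 0.4 m of shift or pi rad of turn. Its arguments: {"type":"object","properties":{"steps":{"type":"array","items":{"type":"object","properties":{"dx":{"type":"number"},"dy":{"type":"number"},"dz":{"type":"number"},"wx":{"type":"number"},"wy":{"type":"number"},"wz":{"type":"number"}}}},"hand":{"type":"number"},"newtons":{"type":"number"}},"required":["steps"]}

```bash
mkdir -p pics
cat > h.py <<'E'
import numpy as np, cv2
from bench import robot
def deproj(p,u,v,d):
    x=(u-p['cx'])/p['fx']*d; y=(v-p['cy'])/p['fy']*d
    c=np.stack([x,-y,-d],-1)
    return c@np.array(p['orientation']).T+np.array(p['origin'])
def cloud(p):
    v,u=np.mgrid[0:480,0:640]
    return deproj(p,u,v,p['depth'].astype(float))
E
python3 - <<'E'
from h import *
import pickle
for n in ['scene','top']:
    p=robot.snapshot(n); cv2.imwrite(f'pics/{n}0.png',p['frame']); pickle.dump(p,open(n+'.pkl','wb'))
    print(n,[ (k,p[k]) for k in p if k not in('frame','depth')])
    for q in ['red_key','key_stand','key_switch','console','black_key','key_grip']:
        for r in robot.cut_out(q,p)[:3]: print(q,round(r['conf'],2),r['bbox'])
print(robot.sense())
E
```

```text
scene [('fx', 515.4510416643769), ('fy', 515.4510416643769), ('cx', 325.4987606052691), ('cy', 236.61940711923327), ('origin', array([1265.45960709,  366.371523  ,  924.8149151 ])), ('orientation', array([[-0.4688328 , -0.63110536,  0.61798206],
       [ 0.88320771, -0.34431975,  0.31841491],
       [ 0.01183007,  0.69508987,  0.71882551]])), ('shot', 1)]
red_key 0.97 [455.3, 208.6, 490.0, 245.4]
red_key 0.75 [511.4, 249.6, 530.5, 298.9]
red_key 0.6 [187.3, 185.1, 234.4, 215.4]
key_stand 0.94 [382.9, 241.3, 477.7, 312.9]
key_switch 0.66 [185.4, 183.4, 234.7, 216.2]
console 0.71 [151.8, 182.9, 295.5, 287.6]
black_key 0.61 [404.8, 234.1, 426.1, 262.5]
key_grip 0.98 [443.8, 250.2, 467.8, 283.5]
key_grip 0.86 [456.8, 207.2, 488.1, 245.8]
key_grip 0.74 [184.2, 184.3, 233.4, 212.7]
top [('fx', 539.4037811220802), ('fy', 539.4037811220802), ('cx', 319.3670153503861), ('cy', 244.3254684941143), ('origin', array([ 444.60130041,   11.92550141, 1316.0836414 ])), ('orientation', array([[-0.02341644,  0.99563669, -0.09032859],
       [-0.99943677, -0.02114144,  0.02606107],
       [ 0.02403768,  
[... 568 characters left out ...]
-04,
        6.25511730e+01, -6.04924260e+00]), 'joint_vel': array([-0.02867725, -0.11552674,  0.03447901, -0.04406641,  0.07063117,
       -0.00918196]), 'joint_efforts': array([ 1.83282340e-03, -6.12336159e+01, -2.58408076e+01,  6.93207560e-02,
        4.43934754e-02, -3.99192163e-05]), 'position': array([204.76417249, 590.49642369, 181.86455133]), 'tool_rot': array([[-9.44791731e-01,  3.27671457e-01,  3.43972466e-05],
       [ 3.27671458e-01,  9.44791730e-01,  4.59972328e-05],
       [-1.74262538e-05,  5.47288011e-05, -9.99999998e-01]]), 'force': array([-0.09862112,  0.29635685,  0.26824331]), 'ft_torque': array([ 0.02325375,  0.05144622, -0.01725208]), 'gripper_width': 95.02978205342701}
```

View images.

View pics/scene0.png

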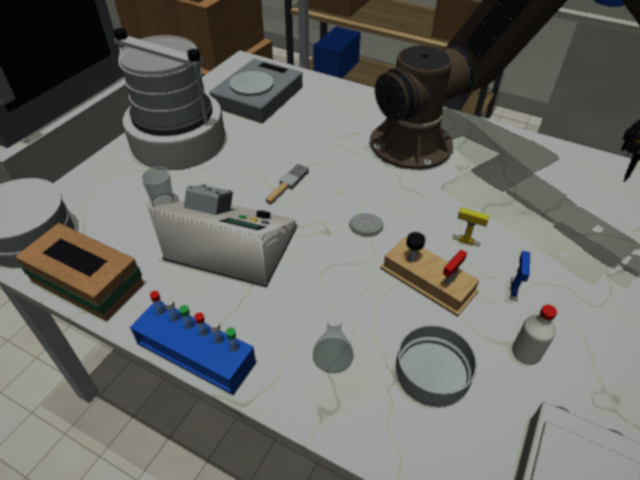

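View pics/top0.png

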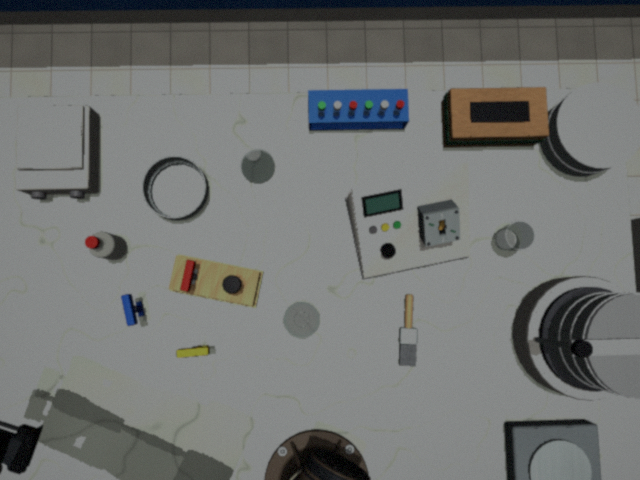

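```bash
cat > m.py <<'E'
from h import *
import pickle
for n in ['top','scene']:
    p=pickle.load(open(n+'.pkl','rb')); P=cloud(p); f=p['frame'].astype(int); hsv=cv2.cvtColor(p['frame'],cv2.COLOR_BGR2HSV)
    valid=p['depth']>0
    # red bar
    red=((hsv[...,0]<8)|(hsv[...,0]>172))&(hsv[...,1]>140)&valid&(hsv[...,2]>60)
    box=(172,250,205,300) if n=='top' else (435,245,472,288)
    m=np.zeros_like(red); m[box[1]:box[3],box[0]:box[2]]=1; r=red&m
    Q=P[r]; print(n,'red n',len(Q)); Q=Q[(Q[:,2]>60)]
    zt=np.percentile(Q[:,2],90); T=Q[Q[:,2]>zt-8]
    rect=cv2.minAreaRect(T[:,:2].astype(np.float32)); print(' ztop',zt,'c',rect, 'mean',T.mean(0))
    # stand top
    box=(160,250,268,312) if n=='top' else (375,238,485,315)
    m=np.zeros_like(red); m[box[1]:box[3],box[0]:box[2]]=1
    s=m&valid&(abs(P[...,2]-46)<8)
    Q=P[s]; rect=cv2.minAreaRect(Q[:,:2].astype(np.float32)); print(' stand',len(Q),rect,np.median(Q[:,2]))
    # bench level
    b=valid&(abs(P[...,2])<12); print(' bench z',np.median(P[...,2][b]))
    # console / switch
    box=(410,195,465,250) if n=='top' else (180,178,240,220)
    Q=P[box[1]:box[3],box[0]:box[2]].reshape(-1,3); np.save(n+'_sw.npy',Q)
    print(' sw z range',np.percentile(Q[:,2],[1,10,50,90,99]))
E
python3 m.py
python3 - <<'E'
import cv2
for n,b in [('top',(330,150,480,290)),('scene',(140,170,310,290))]:
    i=cv2.imread(f'pics/{n}0.png')[b[1]:b[3],b[0]:b[2]]
    cv2.imwrite(f'pics/{n}_c.png',cv2.resize(i,None,fx=4,fy=4,interpolation=cv2.INTER_CUBIC))
E
```

```text
top red n 246
 ztop 112.93703819852351 c ((491.6402587890625, 276.09735107421875), (17.88959503173828, 67.48481750488281), 77.96256256103516) mean [491.63104519 275.49339911 109.98031915]
 stand 2262 ((480.5054931640625, 227.75198364257812), (200.72344970703125, 79.83819580078125), 77.44379425048828) 45.40508828315512
 bench z -0.46664341353175587
 sw z range [ 46.71133199  60.40997553 125.36261962 153.40914051 162.30001744]
scene red n 227
 ztop 112.69466957809941 c ((494.31549072265625, 279.1670227050781), (16.692039489746094, 69.6029281616211), 77.16998291015625) mean [497.57211315 279.12806419 110.44461476]
 stand 2233 ((481.22674560546875, 229.47698974609375), (201.43408203125, 86.53614807128906), 77.23280334472656) 45.94904493653132
 bench z 0.2629986179446746
 sw z range [ -3.26679478  -0.44253072 126.09909908 156.52105278 167.48176605]
```

View pics/top_c.png

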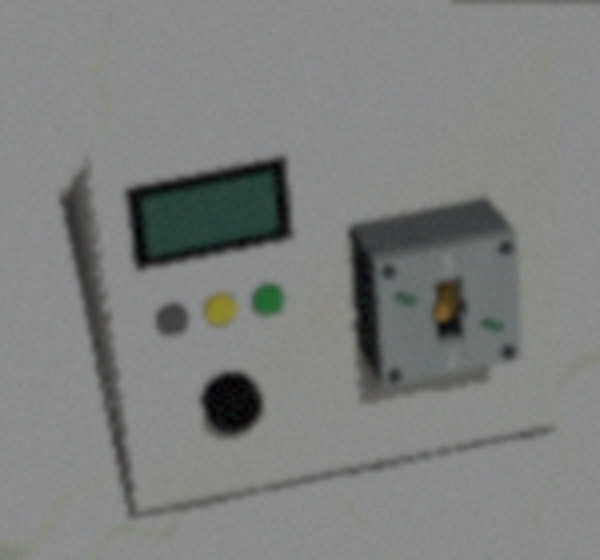

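```bash
cat > sw.py <<'E'
from h import *
import pickle
th=np.radians(35)
for n in ['top','scene']:
    p=pickle.load(open(n+'.pkl','rb')); P=cloud(p); v=p['depth']>0
    box=(405,190,470,255) if n=='top' else (170,170,245,225)
    Q=P[box[1]:box[3],box[0]:box[2]].reshape(-1,3)[v[box[1]:box[3],box[0]:box[2]].ravel()]
    if n=='scene': Q=Q[Q[:,2]>60]
    rng=np.random.default_rng(0); best=None
    # planes with normal tilt 35deg: yaw search
    for yaw in np.radians(np.arange(-10,30,0.5)):
        nn=np.array([-np.sin(th)*np.cos(yaw),-np.sin(th)*np.sin(yaw),np.cos(th)])
        d=Q@nn
        h,e=np.histogram(d,bins=np.arange(d.min(),d.max()+2,2)); h2=h[:-1]+h[1:]
        # highest substantial plane: plate
        k=h2.argmax()
        if best is None or h2[k]>best[0]: best=(h2[k],np.degrees(yaw),e[k+1],nn)
    print(n,best)
    # free fit of plate: take inliers then SVD
    nn,d0=best[3],best[2]
    hist=np.histogram(Q@nn-d0,bins=np.arange(-60,70,4)); print(dict(zip(hist[1],hist[0])))
E
python3 sw.py
```

```text
top (np.int64(1697), np.float64(10.5), np.float64(-231.85606896146783), array([-0.56397185, -0.104526  ,  0.81915204]))
{np.int64(-60): np.int64(0), np.int64(-56): np.int64(0), np.int64(-52): np.int64(0), np.int64(-48): np.int64(0), np.int64(-44): np.int64(0), np.int64(-40): np.int64(0), np.int64(-36): np.int64(0), np.int64(-32): np.int64(0), np.int64(-28): np.int64(0), np.int64(-24): np.int64(0), np.int64(-20): np.int64(0), np.int64(-16): np.int64(0), np.int64(-12): np.int64(1), np.int64(-8): np.int64(113), np.int64(-4): np.int64(1415), np.int64(0): np.int64(1013), np.int64(4): np.int64(79), np.int64(8): np.int64(41), np.int64(12): np.int64(51), np.int64(16): np.int64(67), np.int64(20): np.int64(78), np.int64(24): np.int64(55), np.int64(28): np.int64(45), np.int64(32): np.int64(58), np.int64(36): np.int64(63), np.int64(40): np.int64(84), np.int64(44): np.int64(618), np.int64(48): np.int64(392), np.int64(52): np.int64(10), np.int64(56): np.int64(0), np.int64(60): np.int64(0), np.int64(64): np.int64(0)}
scene (np.int64(888), np.float64(11.5), np.float64(-227.77698547473778), array([-0
[... 236 characters left out ...]
np.int64(-32): np.int64(2), np.int64(-28): np.int64(14), np.int64(-24): np.int64(24), np.int64(-20): np.int64(30), np.int64(-16): np.int64(46), np.int64(-12): np.int64(51), np.int64(-8): np.int64(62), np.int64(-4): np.int64(609), np.int64(0): np.int64(377), np.int64(4): np.int64(88), np.int64(8): np.int64(84), np.int64(12): np.int64(77), np.int64(16): np.int64(85), np.int64(20): np.int64(84), np.int64(24): np.int64(80), np.int64(28): np.int64(88), np.int64(32): np.int64(76), np.int64(36): np.int64(87), np.int64(40): np.int64(84), np.int64(44): np.int64(191), np.int64(48): np.int64(79), np.int64(52): np.int64(0), np.int64(56): np.int64(0), np.int64(60): np.int64(0), np.int64(64): np.int64(0)}
```

View pics/scene_c.png

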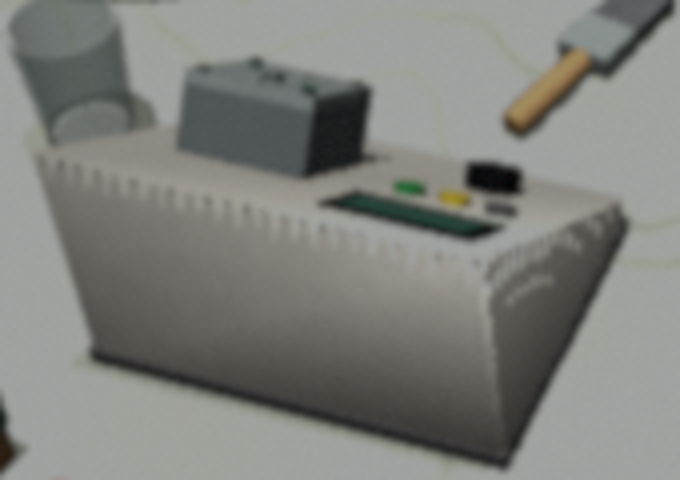

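```bash
cat > sw2.py <<'E'
from h import *
import pickle
from scipy.spatial.transform import Rotation as Ro
th=np.radians(35)
def axes(yaw):
    c,s=np.cos(yaw),np.sin(yaw)
    z=np.array([-np.sin(th)*c,-np.sin(th)*s,np.cos(th)]); x=np.array([np.cos(th)*c,np.cos(th)*s,np.sin(th)])
    return np.column_stack([x,np.cross(z,x),z])
if __name__=='__main__':
  for n,d0,lo,hi in [('top',-231.86,41,55),('scene',-227.8,41,52)]:
    p=pickle.load(open(n+'.pkl','rb')); P=cloud(p); v=p['depth']>0
    box=(405,190,470,255) if n=='top' else (170,170,245,225)
    Q=P[box[1]:box[3],box[0]:box[2]].reshape(-1,3)[v[box[1]:box[3],box[0]:box[2]].ravel()]
    A=axes(np.radians(11)); L=Q@A
    s=(L[:,2]>d0+lo)&(L[:,2]<d0+hi); L=L[s]
    rect=cv2.minAreaRect(L[:,:2].astype(np.float32)); print(n,len(L),rect,np.median(L[:,2]))
    c=A@np.r_[rect[0],np.median(L[:,2])]; print(' centre',c)
    # plane fit
    q=Q[s]; c0=q.mean(0); nn=np.linalg.svd(q-c0)[2][2]; nn*=np.sign(nn[2]); print(' normal tilt',np.degrees(np.arccos(nn[2])),'yaw',np.degrees(np.arctan2(-nn[1],-nn[0])))
  # j6 feasibility
  A=axes(np.radians(11)); c=np.array([495,-210,170])
  Rt=np.column_stack([-A[:,0],A[:,1],-A[:,2]])
  for j23 in (80,100,117,130):
    for j1 in (-35,-25,-15):
      for rz in (0,60,120):
        R=Rt@Ro.from_euler('z',rz,degrees=True).as_matrix()
        W=Ro.from_euler('ZY',[j1,j23],degrees=True).as_matrix().T@R
        e=Ro.from_matrix(W).as_euler('ZYZ',degrees=True)
        print(j23,j1,rz,e.round(1),'j6',(e[2]-90).round(1))
E
python3 sw2.py
```

```text
top 1115 ((503.24871826171875, -396.1463623046875), (81.44905853271484, 83.7085952758789), 89.16683959960938) -182.64893521046582
 centre [ 583.08987869 -290.21972205  139.03435775]
 normal tilt 34.35238169976466 yaw 10.194335104805948
scene 549 ((381.21435546875, -434.1229248046875), (366.7154541015625, 165.03639221191406), 30.510141372680664) -182.1533572269603
 centre [ 491.92905438 -346.6269495    69.44427655]
 normal tilt 34.598939916584705 yaw 11.566658177623408
80 -35 0 [ 25.2  75.5 -47. ] j6 -137.0
80 -35 60 [25.2 75.5 13. ] j6 -77.0
80 -35 120 [25.2 75.5 73. ] j6 -17.0
80 -25 0 [ 20.8  71.7 -37.6] j6 -127.6
80 -25 60 [20.8 71.7 22.4] j6 -67.6
80 -25 120 [20.8 71.7 82.4] j6 -7.6
80 -15 0 [ 15.7  68.6 -27.6] j6 -117.6
80 -15 60 [15.7 68.6 32.4] j6 -57.6
80 -15 120 [15.7 68.6 92.4] j6 2.4
100 -35 0 [ 29.2  57.7 -57. ] j6 -147.0
100 -35 60 [29.2 57.7  3. ] j6 -87.0
100 -35 120 [29.2 57.7 63. ] j6 -27.0
100 -25 0 [ 24.9  53.2 -46.3] j6 -136.3
100 -25 60 [24.9 53.2 13.7] j6 -76.3
100 -25 120 [24.9 53.2 73.7] j6 -16.3
100 -15 0 [ 19.3  49.5 -34.6] j6 -124.6
100 -15 60 [19.3 49.5 25.4] j6 -64.6
100 -15 120 [19.3 49.5 85.4] j6 -4.6
117 -35 0 [ 36.9  43.4 -69. ] j6 -159.0
117 -35 60 [36.9 43.4 -9. ] j6 -99.0
117 -35 120 [36.9 43.4 51. ] j6 -39.0
117 -25 0 [ 33.   38.2 -57.8] j6 -147.8
117 -25 60 [33.  38.2  2.2] j6 -87.8
117 -25 120 [33.  38.2 62.2] j6 -27.8
117 -15 0 [ 26.9  33.8 -44.6] j6 -134.6
117 -15 60 [26.9 33.8 15.4] j6 -74.6
117 -15 120 [26.9 33.8 75.4] j6 -14.6
130 -35 0 [ 48.   33.7 -83. ] j6 -173.0
130 -35 60 [ 48.   33.7 -23. ] j6 -113.0
130 -35 120 [48.  33.7 37. ] j6 -53.0
130 -25 0 [ 45.7  28.1 -72.8] j6 -162.8
130 -25 60 [ 45.7  28.1 -12.8] j6 -102.8
130 -25 120 [45.7 28.1 47.2] j6 -42.8
130 -15 0 [ 40.3  22.9 -59.8] j6 -149.8
130 -15 60 [40.3 22.9  0.2] j6 -89.8
130 -15 120 [40.3 22.9 60.2] j6 -29.8
```

```bash
cat >> h.py <<'E'
from scipy.spatial.transform import Rotation as Ro
import json,os
def row(s,pos,R):
    R0=np.array(s['tool_rot']); d=R0.T@(np.array(pos)-s['position'])/400
    w=Ro.from_matrix(R0.T@R).as_rotvec()/np.pi
    return d.round(5),w.round(5)
def tooldown(ax):  # tool x azimuth deg
    a=np.radians(ax); x=np.array([np.cos(a),np.sin(a),0]); z=np.array([0,0,-1.]); return np.column_stack([x,np.cross(z,x),z])
def log():
    s=robot.sense()
    with open('log.txt','a') as f: f.write(json.dumps({k:np.array(v).tolist() for k,v in s.items()})+'\n')
    return s
E
python3 - <<'E'
from h import *
s=log(); print(s['time_s']); print(row(s,[480,272,185],tooldown(167.4)))
E
```

```text
0.7
(array([-0.91101, -0.52681, -0.00785]), array([ 2.000e-05,  1.000e-05, -3.626e-02]))
```

arm_command(steps=[{"dx": -0.911, "dy": -0.527, "dz": -0.008, "wx": 0, "wy": 0, "wz": -0.0363}, {"dx": -0.911, "dy": -0.527, "dz": -0.008, "wx": 0, "wy": 0, "wz": -0.0363}, {"dx": -0.911, "dy": -0.527, "dz": -0.008, "wx": 0, "wy": 0, "wz": -0.0363}, {"dx": -0.911, "dy": -0.527, "dz": -0.008, "wx": 0, "wy": 0, "wz": -0.0363}, {"dx": -0.911, "dy": -0.527, "dz": -0.008, "wx": 0, "wy": 0, "wz": -0.0363}, {"dx": -0.911, "dy": -0.527, "dz": -0.008, "wx": 0, "wy": 0, "wz": -0.0363}, {"dx": -0.911, "dy": -0.527, "dz": -0.008, "wx": 0, "wy": 0, "wz": -0.0363}, {"dx": -0.911, "dy": -0.527, "dz": -0.008, "wx": 0, "wy": 0, "wz": -0.0363}, {"dx": -0.911, "dy": -0.527, "dz": -0.008, "wx": 0, "wy": 0, "wz": -0.0363}], hand=0)

```text
time_s: 1.82
position: [479.7, 272.1, 185.0]
tool_rot: [[-0.976, 0.218, -0.0], [0.218, 0.976, 0.0], [0.0, 0.0, -1.0]]
force: [0.0, 1.0, -0.4]
gripper_width: 94.7
```

Run:
```python
from h import *
import pickle
s=log(); print(s['time_s'],s['position'],s['joints'].round(2))
p=robot.snapshot('wrist'); pickle.dump((s,p),open('w1.pkl','wb')); cv2.imwrite('pics/w1.png',p['frame'])
print(p['tool_from_camera'],p['fx'],p['cx'],p['cy'])
```

```text
1.825 [479.69812234 272.11729577 185.03434917] [ 2.269e+01  2.196e+01  9.949e+01  2.000e-02  5.855e+01 -5.470e+01]
[[-6.17364549e-05  9.71083927e-01  2.38738356e-01  6.68572173e+01]
 [ 9.99999991e-01  8.80001045e-05 -9.93515796e-05  5.66765659e-01]
 [-1.17487722e-04  2.38738348e-01 -9.71083924e-01 -2.02977085e+02]
 [ 0.00000000e+00  0.00000000e+00  0.00000000e+00  1.00000000e+00]] 382.16742308503757 322.9491999208898 240.04126908779125
```

View pics/w1.png

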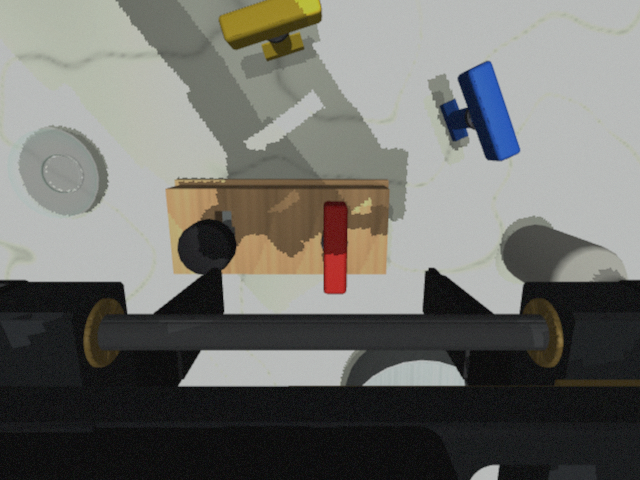

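```bash
cat >> h.py <<'E'
def wcloud(s,p,dist=None):
    v,u=np.mgrid[0:480,0:640]; d=p['depth'].astype(float)
    x=(u-p['cx'])/p['fx']*d; y=(v-p['cy'])/p['fy']*d
    c=np.stack([x,-y,-d],-1); T=np.array(p['tool_from_camera'])
    t=c@T[:3,:3].T+T[:3,3]
    return t@np.array(s['tool_rot']).T+np.array(s['position'])
E
python3 - <<'E'
from h import *
import pickle
s,p=pickle.load(open('w1.pkl','rb')); P=wcloud(s,p); v=p['depth']>0
hsv=cv2.cvtColor(p['frame'],cv2.COLOR_BGR2HSV)
red=((hsv[...,0]<8)|(hsv[...,0]>172))&(hsv[...,1]>140)&v&(hsv[...,2]>60); red[:190]=0;red[300:]=0;red[:,:315]=0;red[:,355:]=0
Q=P[red]; zt=np.percentile(Q[:,2],80); T=Q[Q[:,2]>zt-4]; print(zt,cv2.minAreaRect(T[:,:2].astype(np.float32)),T.mean(0))
st=v&(abs(P[...,2]-46)<5); st[:170]=0; st[278:]=0; st[:,:160]=0; st[:,395:]=0
Q=P[st]; print(np.median(Q[:,2]),cv2.minAreaRect(Q[:,:2].astype(np.float32)))
E
```

```text
111.63532816167033 ((490.61639404296875, 279.3889465332031), (17.249725341796875, 67.93937683105469), 78.22440338134766) [489.4962336  279.66558973 110.94747826]
46.2010795244085 ((480.904541015625, 229.82586669921875), (200.71737670898438, 80.65361022949219), 77.3497085571289)
```

```bash
cat > kin.py <<'E'
from h import *
L=[json.loads(l) for l in open('log.txt')]
A=[];b=[]
for s in L:
    j=np.radians(s['joints']); 
    r=np.sqrt(np.hypot(*s['position'][:2])**2-66**2)
    for e in ((np.sin(j[1]),np.sin(j[1]+j[2]),0,r),(np.cos(j[1]),np.cos(j[1]+j[2]),1,s['position'][2])):
        A.append(e[:3]);b.append(e[3])
x,res,_,_=np.linalg.lstsq(np.array(A),np.array(b),rcond=None); print(x,res,np.array(A)@x-b)
E
python3 kin.py; python3 -c "
from h import *
s=log(); print(row(s,[491.7,278.4,120],tooldown(167.4)),row(s,[491.7,278.4,79],tooldown(167.4)))"
```

```text
[ 610.08068962  375.39386436 -184.03077509] [2.84648774] [-0.76532732 -0.87287801  0.85844615  0.87287801]
(array([-0.02687,  0.02097,  0.16262]), array([ 4.0e-05, -8.0e-05,  2.2e-04])) (array([-0.02689,  0.02096,  0.26512]), array([ 4.0e-05, -8.0e-05,  2.2e-04]))
```

```bash
cat > ik.py <<'E'
from h import *
from sw2 import axes
A=axes(np.radians(11)); c=np.array([583,-290,139.])
def ik(pos,R,h=150,hd=-184,L1=610,L2=375,off=66):
    d=h-hd; w=pos-d*R[:,2]; rr=np.hypot(w[0],w[1]); r=np.sqrt(rr**2-off**2)
    j1=np.arctan2(w[1],w[0])-np.arcsin(off/rr); z=w[2]-h
    D=np.hypot(r,z); cj=(D*D-L1*L1-L2*L2)/(2*L1*L2); j3=np.arccos(np.clip(cj,-1,1))
    j2=np.arctan2(r,z)-np.arctan2(L2*np.sin(j3),L1+L2*np.cos(j3))
    W=Ro.from_euler('ZY',[j1,j2+j3]).as_matrix().T@R
    e=Ro.from_matrix(W).as_euler('ZYZ',degrees=True)
    return np.r_[np.degrees([j1,j2,j3]),e[0],e[1],(e[2]-90+180)%360-180].round(1)
if __name__=='__main__':
  for h in (100,150,200,):
   for tilt in (-20,0,20):
    for rz in (0,120):
      key=A@Ro.from_euler('z',-rz,degrees=True).as_matrix()
      R=np.column_stack([key[:,0],-key[:,1],-key[:,2]])@Ro.from_euler('y',tilt,degrees=True).as_matrix()
      g=c+A[:,2]*48; pos=g+19*R[:,2]
      print(h,tilt,rz,'B',ik(pos,R,h))
E
python3 ik.py
```

```text
100 -20 0 B [-38.8  25.9  99.   15.8  46.4  30.1]
100 -20 120 B [-52.6  30.  106.6  59.5  59.1 101.1]
100 0 0 B [-45.8  24.  110.4  52.6  37.2  -7.6]
100 0 120 B [-45.8  24.  110.4  52.6  37.2 112.4]
100 20 0 B [-52.4  26.6 120.6  89.8  47.1 -48.6]
100 20 120 B [-36.2  21.4 112.4  17.6  17.6 152.7]
150 -20 0 B [-39.8  25.3 100.5  16.2  45.8  28.7]
150 -20 120 B [-56.4  30.8 108.4  58.8  60.   96.9]
150 0 0 B [-48.6  23.3 113.6  54.9  37.2 -13. ]
150 0 120 B [-48.6  23.3 113.6  54.9  37.2 107. ]
150 20 0 B [-57.   27.4 125.1  90.6  49.4 -55.7]
150 20 120 B [-36.8  20.1 116.2  21.3  15.4 148.4]
200 -20 0 B [-40.8  24.6 102.   16.7  45.2  27.2]
200 -20 120 B [-60.2  31.9 109.8  57.8  60.7  93. ]
200 0 0 B [-51.5  22.8 116.6  56.9  37.4 -18.3]
200 0 120 B [-51.5  22.8 116.6  56.9  37.4 101.7]
200 20 0 B [-62.   28.7 129.2  90.5  51.6 -62.6]
200 20 120 B [-37.4  18.8 120.   26.4  13.2 142.7]
```

arm_command(steps=[{"dx": -0.0269, "dy": 0.021, "dz": 0.1626, "wx": 0, "wy": 0, "wz": 0}, {"dx": -0.0269, "dy": 0.021, "dz": 0.1626, "wx": 0, "wy": 0, "wz": 0}])

```text
time_s: 2.12
position: [489.5, 278.8, 117.2]
tool_rot: [[-0.976, 0.216, -0.006], [0.216, 0.976, -0.002], [0.005, -0.003, -1.0]]
force: [-0.2, -0.6, 0.6]
gripper_width: 94.9
```

```bash
python3 -c "
from h import *
s=log(); print(s['time_s'],s['joints'],s['position'])"; python3 kin.py
```

```text
2.125 [ 2.29340892e+01  2.75987986e+01  1.01929748e+02  2.32536653e-02
  5.08406058e+01 -5.46161892e+01] [489.52387174 278.786648   117.24082008]
[ 551.72195122  400.63334604 -117.99766211] [67.87557232] [-5.87657198  2.05931967  0.56464053 -0.38744469  0.57451424 -0.38858513
  5.14818865 -1.28328986]
```

```bash
python3 -c "
from h import *
s=robot.sense(); print(s['time_s'],row(s,[491.7,278.4,79.5],tooldown(167.4)))"
```

```text
2.125 (array([-0.00603,  0.00056,  0.09432]), array([-0.00111, -0.00173,  0.00075]))
```

arm_command(steps=[{"dx": -0.006, "dy": 0.0006, "dz": 0.0943, "wx": -0.0011, "wy": -0.0017, "wz": 0.0007}, {"dx": -0.006, "dy": 0.0006, "dz": 0.0943, "wx": -0.0011, "wy": -0.0017, "wz": 0.0007}, {"dx": -0.006, "dy": 0.0006, "dz": 0.0943, "wx": -0.0011, "wy": -0.0017, "wz": 0.0007}])

```text
time_s: 2.5
position: [492.2, 279.0, 81.6]
tool_rot: [[-0.976, 0.217, 0.002], [0.217, 0.976, 0.001], [-0.001, 0.001, -1.0]]
force: [-0.3, 0.2, -0.2]
gripper_width: 95.4
```

```bash
python3 -c "
from h import *
s=log(); print(s['time_s'],s['joints'],s['position'],row(s,[491.7,278.4,79.5],tooldown(167.4)))"; python3 kin.py
```

```text
2.5 [ 2.28611315e+01  3.03191059e+01  1.03784765e+02  1.95437238e-03
  4.57955235e+01 -5.45838738e+01] [492.15303119 279.02611612  81.58691189] (array([ 0.00077, -0.00178,  0.00521]), array([0.00033, 0.00045, 0.00024]))
[ 539.01791244  406.31582777 -102.94511459] [80.79319598] [-6.82227528  3.28879907  0.66117358 -0.08208181  0.67193319 -0.08363451
  3.64563514 -1.10591742  1.98708703 -2.01716534]
```

arm_command(steps=[{"dz": 0.0052, "dy": -0.0018}, {"dz": 0.0052, "dy": -0.0018}, {"dz": 0.0052, "dy": -0.0018}, {"dz": 0.0052, "dy": -0.0018}, {"dz": 0.0052, "dy": -0.0018}, {"dz": 0.0052, "dy": -0.0018}], hand=1, newtons=50)

```text
validation failed for argument at $.st...
```

```bash
python3 -c "
from h import *
s=log(); print(s)"
```

```text
{'time_s': 2.5, 'joints': array([ 2.28611315e+01,  3.03191059e+01,  1.03784765e+02,  1.95437238e-03,
        4.57955235e+01, -5.45838738e+01]), 'joint_vel': array([-0.2421088 , -0.49485839, -0.0441268 ,  0.04757229, -0.5534469 ,
        0.08097145]), 'joint_efforts': array([ 5.81996574e-02, -5.60897219e+01, -1.91408908e+01,  1.39893004e-02,
        9.62418993e-02,  2.22651637e-03]), 'position': array([492.15303119, 279.02611612,  81.58691189]), 'tool_rot': array([[-9.76081506e-01,  2.17398958e-01,  1.60847356e-03],
       [ 2.17400292e-01,  9.76082280e-01,  7.04696938e-04],
       [-1.41680215e-03,  1.03752427e-03, -9.99998458e-01]]), 'force': array([-0.34578438,  0.19787587, -0.19820956]), 'ft_torque': array([-0.02182473, -0.03693507,  0.02296121]), 'gripper_width': 95.36870461877069}
```

All fields are needed in each row.

arm_command(steps=[{"dx": 0.0008, "dy": -0.0018, "dz": 0.0052, "wx": 0.0003, "wy": 0.0004, "wz": 0.0002}, {"dx": 0.0008, "dy": -0.0018, "dz": 0.0052, "wx": 0.0003, "wy": 0.0004, "wz": 0.0002}, {"dx": 0.0008, "dy": -0.0018, "dz": 0.0052, "wx": 0.0003, "wy": 0.0004, "wz": 0.0002}, {"dx": 0.0008, "dy": -0.0018, "dz": 0.0052, "wx": 0.0003, "wy": 0.0004, "wz": 0.0002}, {"dx": 0.0008, "dy": -0.0018, "dz": 0.0052, "wx": 0.0003, "wy": 0.0004, "wz": 0.0002}, {"dx": 0.0008, "dy": -0.0018, "dz": 0.0052, "wx": 0.0003, "wy": 0.0004, "wz": 0.0002}], hand=1, newtons=50)

```text
time_s: 3.25
position: [491.7, 278.4, 79.4]
tool_rot: [[-0.976, 0.218, 0.0], [0.218, 0.976, -0.0], [-0.0, -0.0, -1.0]]
force: [0.1, -0.2, 0.5]
gripper_width: 40.4
```

```bash
python3 -c "
from h import *
s=log(); print(s['time_s'],s['position'],s['force'],s['ft_torque'],s['gripper_width'])"
```

```text
3.25 [491.68836332 278.3827176   79.43622493] [ 0.09253308 -0.18434384  0.52224552] [-0.00440301  0.00947867  0.0059326 ] 40.394756019076375
```

arm_command(steps=[{"dx": 0, "dy": 0, "dz": 0, "wx": 0, "wy": 0, "wz": 0}, {"dx": 0, "dy": 0, "dz": 0, "wx": 0, "wy": 0, "wz": 0}, {"dx": 0, "dy": 0, "dz": 0, "wx": 0, "wy": 0, "wz": 0}, {"dx": 0, "dy": 0, "dz": 0, "wx": 0, "wy": 0, "wz": 0}])

```text
time_s: 3.75
position: [491.7, 278.4, 79.4]
tool_rot: [[-0.976, 0.218, 0.0], [0.218, 0.976, -0.0], [-0.0, 0.0, -1.0]]
force: [-1.3, -0.3, -0.7]
gripper_width: 2.2
```

```bash
python3 -c "
from h import *
s=log(); print(s['time_s'],s['position'],s['force'],s['ft_torque'],s['gripper_width'])"
```

```text
3.75 [491.67622732 278.38777017  79.44945235] [-1.3230701  -0.29917435 -0.73113752] [-0.00359222 -0.01656249 -0.01624469] 2.2471036372364783
```

Run:
```python
from h import *
import pickle
s=robot.sense()
for n in ['wrist','top','scene']:
    p=robot.snapshot(n); cv2.imwrite(f'pics/{n}2.png',p['frame']); pickle.dump((s,p),open(n+'2.pkl','wb'))
a=cv2.imread('pics/top2.png')[200:360,100:320];b=cv2.imread('pics/scene2.png')[180:340,340:560]
cv2.imwrite('pics/ab2.png',cv2.resize(np.vstack([a,b]),None,fx=1.8,fy=1.8,interpolation=cv2.INTER_CUBIC) if 0 else np.hstack([cv2.resize(a,(400,291)),cv2.resize(b,(400,291))]))
```

```text
(no output)
```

View pics/wrist2.png

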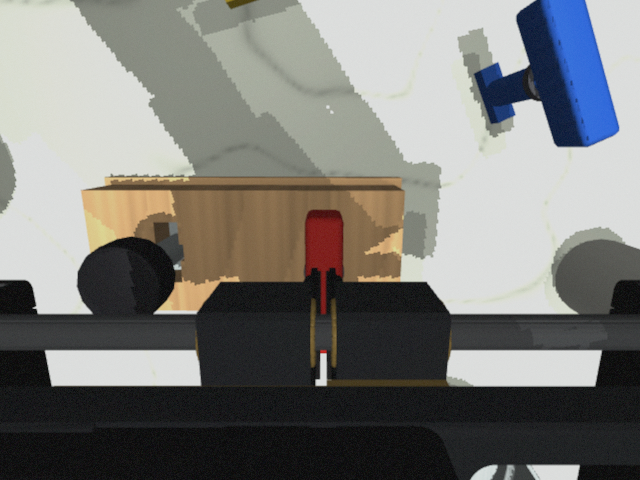

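View pics/ab2.png

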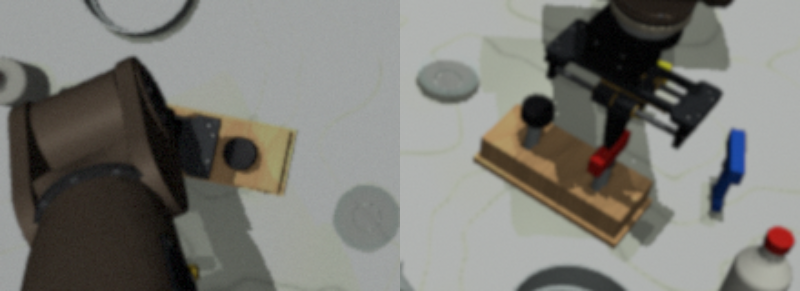

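Run:
```python
from h import *
import pickle
s,p=pickle.load(open('wrist2.pkl','rb')); P=wcloud(s,p); R=s['tool_rot']
T=(P-s['position'])@R
for v in range(205,385,10):
    print(v,[tuple(T[v,u].round(0).astype(int)) if p['depth'][v,u]>0 else None for u in (300,308,312,316,322,328,335,342)])
f=p['frame'][200:400,250:400]; cv2.imwrite('pics/w2c.png',cv2.resize(f,None,fx=4,fy=3,interpolation=cv2.INTER_CUBIC))
```

```text
205 [(np.int64(31), np.int64(-14), np.int64(32)), (np.int64(31), np.int64(-9), np.int64(33)), (np.int64(31), np.int64(-6), np.int64(34)), (np.int64(31), np.int64(-4), np.int64(33)), (np.int64(31), np.int64(0), np.int64(33)), (np.int64(31), np.int64(4), np.int64(34)), (np.int64(31), np.int64(8), np.int64(34)), (np.int64(31), np.int64(12), np.int64(34))]
215 [(np.int64(25), np.int64(-14), np.int64(33)), (np.int64(34), np.int64(-7), np.int64(-20)), (np.int64(35), np.int64(-5), np.int64(-24)), (np.int64(35), np.int64(-3), np.int64(-24)), None, (np.int64(35), np.int64(3), np.int64(-25)), (np.int64(35), np.int64(6), np.int64(-24)), (np.int64(25), np.int64(13), np.int64(35))]
225 [(np.int64(18), np.int64(-14), np.int64(34)), (np.int64(32), np.int64(-6), np.int64(-32)), (np.int64(32), np.int64(-4), np.int64(-33)), (np.int64(32), np.int64(-3), np.int64(-33)), (np.int64(32), np.int64(0), np.int64(-32)), (np.int64(32), np.int64(3), np.int64(-32)), (np.int64(32), np.int64(6), np.int64(-32)), (np.int64(31), np.int64(9), np.int64(-29))]
235 [(np.int64(12), np.int64(-14), np.int64(34)), (np.int64(2
[... 4715 characters left out ...]
 np.int64(-134)), (np.int64(24), np.int64(-2), np.int64(-134)), (np.int64(21), np.int64(-2), np.int64(-130)), (np.int64(-4), np.int64(-2), np.int64(-89)), (np.int64(-109), np.int64(0), np.int64(80)), (np.int64(-6), np.int64(2), np.int64(-87)), (np.int64(22), np.int64(3), np.int64(-130)), (np.int64(24), np.int64(4), np.int64(-135))]
375 [(np.int64(22), np.int64(-4), np.int64(-135)), (np.int64(21), np.int64(-2), np.int64(-134)), (np.int64(11), np.int64(-2), np.int64(-117)), (np.int64(-8), np.int64(-2), np.int64(-88)), (np.int64(-119), np.int64(0), np.int64(80)), (np.int64(-9), np.int64(2), np.int64(-88)), (np.int64(20), np.int64(3), np.int64(-131)), (np.int64(21), np.int64(4), np.int64(-134))]
```

View pics/w2c.png

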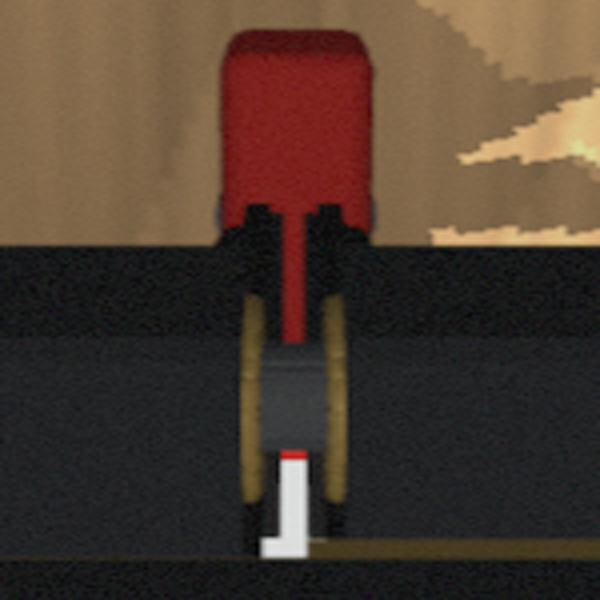

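arm_command(steps=[{"dx": 0, "dy": 0, "dz": 0, "wx": 0, "wy": 0, "wz": 0}, {"dx": 0, "dy": 0, "dz": 0, "wx": 0, "wy": 0, "wz": 0}, {"dx": 0, "dy": 0, "dz": -0.05, "wx": 0, "wy": 0, "wz": 0}, {"dx": 0, "dy": 0, "dz": -0.05, "wx": 0, "wy": 0, "wz": 0}, {"dx": 0, "dy": 0, "dz": -0.05, "wx": 0, "wy": 0, "wz": 0}])

```text
time_s: 4.53
position: [491.5, 278.3, 99.0]
tool_rot: [[-0.976, 0.218, -0.0], [0.218, 0.976, -0.0], [0.0, -0.0, -1.0]]
force: [0.4, 0.7, 0.4]
gripper_width: 0.4
```

Run:
```python
from h import *
import pickle
s=log(); print(s['time_s'],s['position'],s['force'],s['ft_torque'],s['gripper_width'])
p=robot.snapshot('wrist'); cv2.imwrite('pics/w3.png',p['frame']); pickle.dump((s,p),open('w3.pkl','wb'))
```

```text
4.525 [491.50724929 278.2888354   98.98322949] [0.39035204 0.6621775  0.42543705] [0.07532837 0.01020151 0.02649238] 0.4224222668903605
```

View pics/w3.png

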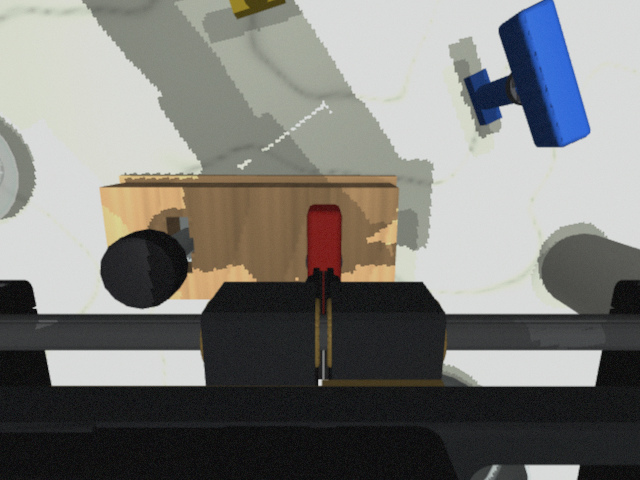

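Run:
```python
from h import *
import pickle
for n in ('w1','w3'):
    s,p=pickle.load(open(n+'.pkl','rb')); P=wcloud(s,p); T=(P-s['position'])@s['tool_rot']
    m=(p['depth']>0)&(T[...,2]<20)&(T[...,2]>-110)&(abs(T[...,1])<70)&(abs(T[...,0])<30)
    if n=='w3': m&=(cv2.cvtColor(p['frame'],cv2.COLOR_BGR2HSV)[...,2]<60)
    vs,us=np.nonzero(m); q=T[m]; o=np.argsort(-q[:,2])[:400:20]
    for i in o: print(n,us[i],vs[i],q[i].round(1))
f=cv2.imread('pics/w3.png')[200:400,250:400]; cv2.imwrite('pics/w3c.png',cv2.resize(f,None,fx=4,fy=3,interpolation=cv2.INTER_CUBIC))
```

```text
w1 212 268 [ 11.4 -51.4 -32.2]
w1 423 290 [  0.7  47.9 -33. ]
w1 222 292 [ -0.1 -47.1 -33.5]
w1 424 285 [  3.5  48.  -33.8]
w1 222 301 [ -4.4 -47.2 -34.2]
w1 428 271 [ 10.7  49.2 -34.5]
w1 221 291 [  0.9 -47.2 -34.7]
w1 433 269 [ 11.8  51.3 -35.1]
w1 424 286 [  3.6  47.6 -35.3]
w1 222 303 [ -4.8 -46.9 -35.6]
w1 425 279 [  7.3  47.7 -35.9]
w1 424 292 [  1.   47.5 -36.3]
w1 425 284 [  5.   47.7 -36.5]
w1 425 295 [ -0.3  47.9 -36.8]
w1 425 293 [  0.8  47.8 -37.1]
w1 219 286 [  4.4 -47.2 -37.4]
w1 426 289 [  3.   48.  -37.7]
w1 211 271 [ 11.8 -50.2 -37.9]
w1 434 272 [ 11.4  50.9 -38.2]
w1 220 313 [ -8.5 -47.3 -38.5]
w3 341 262 [-0.1 11.3 14.6]
w3 316 269 [ 11.2  -2.7 -33.2]
w3 317 269 [ 12.   -2.2 -35.5]
w3 325 274 [ 10.1   1.5 -37.2]
w3 326 275 [ 10.1   2.  -38.5]
w3 330 273 [ 11.6   3.7 -40.1]
w3 320 276 [ 10.6  -0.7 -41.4]
w3 328 274 [ 12.    2.8 -42.6]
w3 325 279 [ 10.1   1.5 -43.8]
w3 315 277 [ 11.4  -2.9 -44.9]
w3 316 277 [ 11.6  -2.4 -45.5]
w3 322 281 [ 10.2   0.2 -46.6]
w3 328 279 [ 11.4   2.8 -47.5]
w3 318 279 [ 11.6  -1.5 -48.2]
w3 331 279 [ 11.9   4.  -48.8]
w3 330 281 [ 11.3   3.6 -49.7]
w3 328 281 [ 11.5   2.7 -50.4]
w3 320 285 [ 10.   -0.7 -51.2]
w3 327 283 [ 11.4   2.3 -52.6]
w3 317 284 [ 11.4  -1.9 -53.5]
```

View pics/w3c.png

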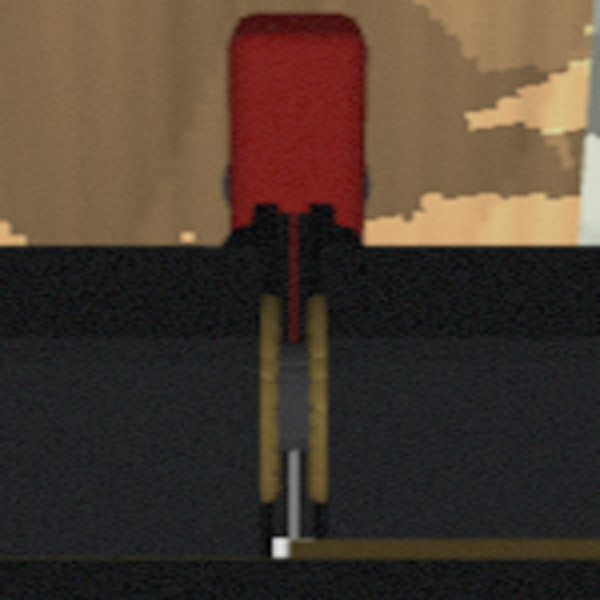

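```bash
python3 -c "
from h import *
s=robot.sense(); print(s['time_s'],row(s,[491.8,278.6,46],tooldown(167.4)))"
```

```text
4.575 (array([-0.00085,  0.00106,  0.13212]), array([-1.2e-04, -1.7e-04,  5.0e-05]))
```

arm_command(steps=[{"dx": 0, "dy": 0.001, "dz": 0, "wx": 0, "wy": 0, "wz": 0}, {"dx": 0, "dy": 0.001, "dz": 0, "wx": 0, "wy": 0, "wz": 0}, {"dx": 0, "dy": 0.001, "dz": 0, "wx": 0, "wy": 0, "wz": 0}, {"dx": 0, "dy": 0.001, "dz": 0, "wx": 0, "wy": 0, "wz": 0}, {"dx": -0.001, "dy": 0.001, "dz": 0.05, "wx": 0, "wy": 0, "wz": 0}, {"dx": -0.001, "dy": 0.001, "dz": 0.1, "wx": 0, "wy": 0, "wz": 0}, {"dx": -0.001, "dy": 0.001, "dz": 0.132, "wx": 0, "wy": 0, "wz": 0}, {"dx": -0.001, "dy": 0.001, "dz": 0.132, "wx": 0, "wy": 0, "wz": 0}], hand=0.45)

```text
time_s: 5.58
position: [491.5, 278.4, 45.4]
tool_rot: [[-0.976, 0.218, -0.002], [0.218, 0.976, -0.001], [0.002, -0.001, -1.0]]
force: [1.1, 0.3, -0.2]
gripper_width: 52.3
```

Run:
```python
from h import *
import pickle
s=log(); print(s['time_s'],s['position'],s['force'],s['ft_torque'],s['gripper_width'])
p=robot.snapshot('wrist'); cv2.imwrite('pics/w4.png',p['frame']); pickle.dump((s,p),open('w4.pkl','wb'))
```

```text
5.575 [491.53128634 278.40463842  45.38929146] [ 1.13431381  0.31351531 -0.2233958 ] [0.02802038 0.03161559 0.01115079] 52.30157230543034
```

View pics/w4.png

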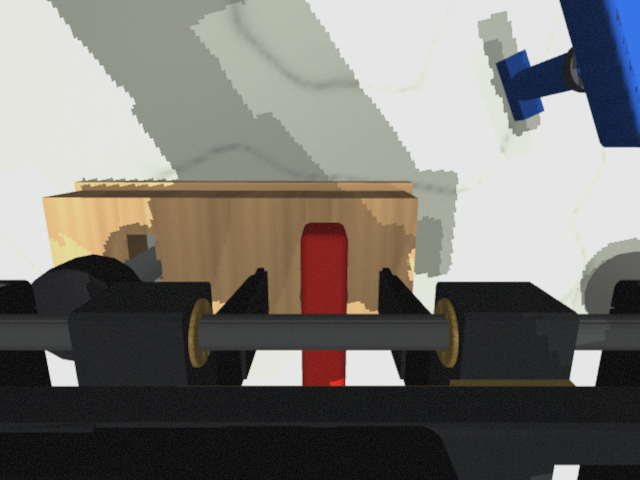

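arm_command(steps=[{"dx": 0, "dy": 0, "dz": 0, "wx": 0, "wy": 0, "wz": 0}, {"dx": 0, "dy": 0, "dz": 0, "wx": 0, "wy": 0, "wz": 0}, {"dx": 0, "dy": 0, "dz": 0, "wx": 0, "wy": 0, "wz": 0}, {"dx": 0, "dy": 0, "dz": 0, "wx": 0, "wy": 0, "wz": 0}, {"dx": 0, "dy": 0, "dz": 0, "wx": 0, "wy": 0, "wz": 0}, {"dx": 0, "dy": 0, "dz": 0, "wx": 0, "wy": 0, "wz": 0}], hand=1, newtons=55)

```text
time_s: 6.38
position: [492.0, 278.6, 46.2]
tool_rot: [[-0.976, 0.218, -0.001], [0.218, 0.976, -0.0], [0.001, -0.0, -1.0]]
force: [-0.1, -0.3, 2.2]
gripper_width: 18.0
```

Run:
```python
from h import *
import pickle
s=log(); print(s['time_s'],s['position'],s['force'],s['ft_torque'],s['gripper_width'])
p=robot.snapshot('wrist'); cv2.imwrite('pics/w5.png',p['frame']); pickle.dump((s,p),open('w5.pkl','wb'))
P=wcloud(s,p); T=(P-s['position'])@s['tool_rot']
hsv=cv2.cvtColor(p['frame'],cv2.COLOR_BGR2HSV)
red=((hsv[...,0]<8)|(hsv[...,0]>172))&(hsv[...,1]>140)&(p['depth']>0); red[:,:290]=0; red[:,360:]=0
q=T[red]; print(len(q),np.percentile(q,[1,5,50,95,99],axis=0).round(1))
```

```text
6.375 [491.98474884 278.63430929  46.21830827] [-0.14650607 -0.32106573  2.18214254] [ 0.10112938  0.08234521 -0.02686756] 17.960009571255284
5658 [[ -28.    -8.1 -122.4]
 [ -25.4   -7.2  -65.8]
 [  15.6    0.6  -64.6]
 [  35.3    8.3  -55.4]
 [  35.6    9.2  -44.3]]
```

View pics/w5.png

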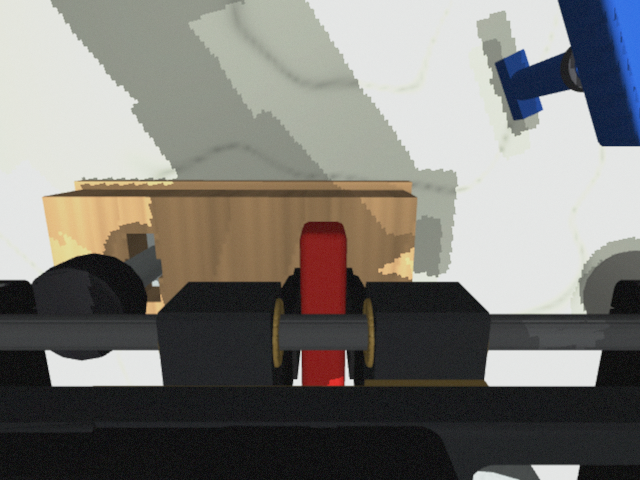

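Run:
```python
from h import *
from sw2 import axes
import pickle
A=axes(np.radians(10.3)); c0=np.array([583,-290,139.])
for n in ['top','scene']:
    p=pickle.load(open(n+'.pkl','rb')); P=cloud(p); v=p['depth']>0
    L=(P-c0)@A; s=v&(abs(L[...,0])<60)&(abs(L[...,1])<60)&(abs(L[...,2])<9)
    lab=cv2.connectedComponentsWithStats(s.astype(np.uint8)); k=1+np.argmax(lab[2][1:,4]); s=lab[1]==k
    q=L[s]; print(n,len(q),cv2.minAreaRect(q[:,:2].astype(np.float32)),np.median(q,axis=0),np.percentile(q,[1,99],axis=0).round(1).tolist())
def tgt(tip,rz=0,yaw=10.3,c=c0):
    A=axes(np.radians(yaw)); key=A@Ro.from_euler('z',-rz,degrees=True).as_matrix()
    R=np.column_stack([key[:,0],-key[:,1],-key[:,2]])
    return c+A[:,2]*(tip+36.2),R
from ik import ik
s=robot.sense()
pos,R=tgt(70); print(pos,ik(pos,R,150),ik(tgt(-40)[0],tgt(-40,125)[1],150))
s=dict(s); s['position']=s['position']+[0,0,90]
print(row(s,pos,R))
```

```text
top 1137 ((0.059810638427734375, -0.20308685302734375), (81.48363494873047, 83.70832824707031), 89.74034881591797) [3.620446   0.31018739 0.02346799] [[-39.7, -39.9, -8.4], [41.1, 39.8, 4.7]]
scene 396 ((2.5983123779296875, 2.2366065979003906), (88.73544311523438, 83.679931640625), 1.5082156658172607) [23.66691117  7.51336574 -0.10015162] [[-39.3, -37.6, -8.7], [43.7, 42.8, 2.6]]
[ 523.06780632 -300.89152551  225.9939471 ] [-53.1  16.8 111.9  47.   44.5  -5.9] [-46.6  26.1 114.2  59.5  33.9 108.8]
(array([-0.39154, -1.39714, -0.22414]), array([-0.26404,  0.05351,  0.8365 ]))
```

arm_command(steps=[{"dx": 0, "dy": 0, "dz": -0.06, "wx": 0, "wy": 0, "wz": 0}, {"dx": 0, "dy": 0, "dz": -0.14, "wx": 0, "wy": 0, "wz": 0}, {"dx": 0, "dy": 0, "dz": -0.27, "wx": 0, "wy": 0, "wz": 0}, {"dx": 0, "dy": 0, "dz": -0.36, "wx": 0, "wy": 0, "wz": 0}, {"dx": 0, "dy": 0, "dz": -0.36, "wx": 0, "wy": 0, "wz": 0}])

```text
time_s: 7.05
position: [492.9, 279.0, 192.4]
tool_rot: [[-0.976, 0.218, 0.003], [0.218, 0.976, 0.001], [-0.003, 0.002, -1.0]]
force: [0.4, -0.6, -2.2]
gripper_width: 17.7
```

Run:
```python
from h import *
import pickle
s=log(); print(s['time_s'],s['position'],s['force'],s['ft_torque'],s['gripper_width'])
p=robot.snapshot('scene'); cv2.imwrite('pics/s6.png',p['frame'])
```

```text
7.05 [492.86993787 279.0114552  192.41161311] [ 0.38753506 -0.55699812 -2.19974718] [0.00098851 0.01869204 0.00879057] 17.700779077035637
```

View pics/s6.png

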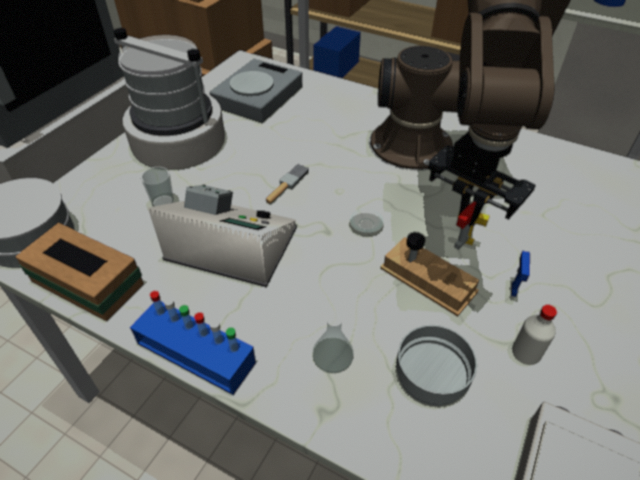

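Run:
```python
from h import *
s=robot.sense()
print(row(s,[505,30,240],tooldown(80)))
```

```text
(array([-0.16709, -0.59959, -0.1238 ]), array([1.9000e-04, 4.0000e-05, 4.8558e-01]))
```

arm_command(steps=[{"dx": -0.167, "dy": -0.6, "dz": -0.124, "wx": 0, "wy": 0, "wz": 0.4856}, {"dx": -0.167, "dy": -0.6, "dz": -0.124, "wx": 0, "wy": 0, "wz": 0.4856}, {"dx": -0.167, "dy": -0.6, "dz": -0.124, "wx": 0, "wy": 0, "wz": 0.4856}, {"dx": -0.167, "dy": -0.6, "dz": -0.124, "wx": 0, "wy": 0, "wz": 0.4856}, {"dx": -0.167, "dy": -0.6, "dz": -0.124, "wx": 0, "wy": 0, "wz": 0.4856}, {"dx": -0.167, "dy": -0.6, "dz": -0.124, "wx": 0, "wy": 0, "wz": 0.4856}, {"dx": -0.167, "dy": -0.6, "dz": -0.124, "wx": 0, "wy": 0, "wz": 0.4856}, {"dx": -0.167, "dy": -0.6, "dz": -0.124, "wx": 0, "wy": 0, "wz": 0.4856}, {"dx": -0.167, "dy": -0.6, "dz": -0.124, "wx": 0, "wy": 0, "wz": 0.4856}])

```text
time_s: 8.22
position: [504.4, 29.8, 238.4]
tool_rot: [[0.174, 0.985, -0.002], [0.985, -0.174, 0.0], [-0.0, -0.002, -1.0]]
force: [0.6, -0.1, -1.2]
gripper_width: 18.0
```

```bash
cat >> h.py <<'E'
C0=np.array([583,-290,139.]); YAW=10.3
def tgt(tip,rz=0,yaw=None,c=None,lx=0,ly=0):
    from sw2 import axes
    yaw=YAW if yaw is None else yaw; c=C0 if c is None else c
    A=axes(np.radians(yaw)); key=A@Ro.from_euler('z',-rz,degrees=True).as_matrix()
    R=np.column_stack([key[:,0],-key[:,1],-key[:,2]])
    return c+A@np.array([lx,ly,tip+36.2]),R
E
python3 - <<'E'
from h import *
s=log(); print(s['time_s'],s['position'],s['joints'].round(1),s['gripper_width'])
print(row(s,*tgt(70)))
E
```

```text
8.225 [504.38115961  29.84783361 238.44988179] [ -4.1  15.  101.2   0.   63.9   5.9] 18.0403249050856
(array([-0.80616,  0.1897 ,  0.03076]), array([-0.1187 ,  0.17005,  0.37431]))
```

arm_command(steps=[{"dx": -0.806, "dy": 0.19, "dz": 0.031, "wx": -0.1187, "wy": 0.17, "wz": 0.3743}, {"dx": -0.806, "dy": 0.19, "dz": 0.031, "wx": -0.1187, "wy": 0.17, "wz": 0.3743}, {"dx": -0.806, "dy": 0.19, "dz": 0.031, "wx": -0.1187, "wy": 0.17, "wz": 0.3743}, {"dx": -0.806, "dy": 0.19, "dz": 0.031, "wx": -0.1187, "wy": 0.17, "wz": 0.3743}, {"dx": -0.806, "dy": 0.19, "dz": 0.031, "wx": -0.1187, "wy": 0.17, "wz": 0.3743}, {"dx": -0.806, "dy": 0.19, "dz": 0.031, "wx": -0.1187, "wy": 0.17, "wz": 0.3743}, {"dx": -0.806, "dy": 0.19, "dz": 0.031, "wx": -0.1187, "wy": 0.17, "wz": 0.3743}, {"dx": -0.806, "dy": 0.19, "dz": 0.031, "wx": -0.1187, "wy": 0.17, "wz": 0.3743}, {"dx": -0.806, "dy": 0.19, "dz": 0.031, "wx": -0.1187, "wy": 0.17, "wz": 0.3743}, {"dx": -0.806, "dy": 0.19, "dz": 0.031, "wx": -0.1187, "wy": 0.17, "wz": 0.3743}])

```text
time_s: 9.48
position: [523.7, -300.6, 226.1]
tool_rot: [[0.806, 0.182, 0.564], [0.151, -0.983, 0.103], [0.573, 0.002, -0.82]]
force: [0.2, -0.6, -2.2]
gripper_width: 17.7
```

Run:
```python
from h import *
import pickle
s=log(); print(s['time_s'],s['position'],s['joints'].round(1),s['gripper_width'],s['force'])
print(row(s,*tgt(70)))
p=robot.snapshot('wrist'); cv2.imwrite('pics/w7.png',p['frame']); pickle.dump((s,p),open('w7.pkl','wb'))
```

```text
9.475 [ 523.7037871  -300.64844433  226.1195281 ] [-51.2  17.5 109.3  45.6  44.8  -2.6] 17.73972557140235 [ 0.16659806 -0.55009195 -2.15043452]
(array([-0.00155,  0.00031, -0.0007 ]), array([-0.00017,  0.00024,  0.00129]))
```

View pics/w7.png

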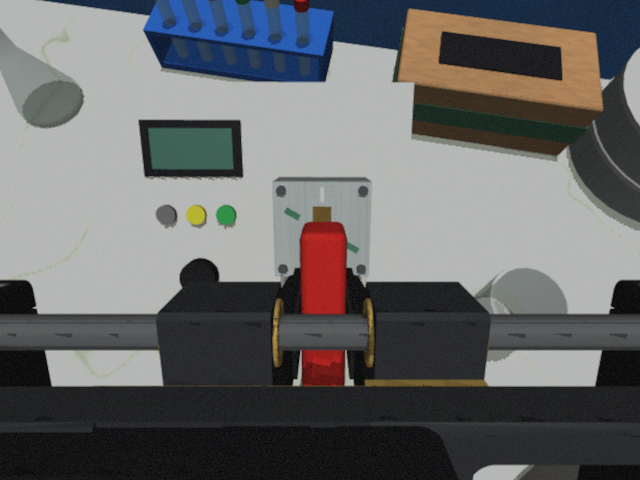

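Run:
```python
from h import *
import pickle
s,p=pickle.load(open('w7.pkl','rb')); P=wcloud(s,p); T=(P-s['position'])@s['tool_rot']
v=p['depth']>0
m=v.copy(); m[:172]=0;m[285:]=0;m[:,:262]=0;m[:,382:]=0
zz=T[...,2]; red=cv2.cvtColor(p['frame'],cv2.COLOR_BGR2HSV)[...,1]>150
m&=(zz>95)&(zz<116)&~red
q=T[m]; print(len(q),np.percentile(q[:,2],[5,25,50,75,95]))
# plane
c=q.mean(0); nn=np.linalg.svd(q-c)[2][2]; print('normal',nn)
m2=m&(abs((T-c)@nn)<3); q=T[m2]
print(cv2.minAreaRect(q[:,:2].astype(np.float32)),np.percentile(q,[0.5,99.5],axis=0).round(1))
# edges by row/col
for col in (300,340): print('col',col,T[np.nonzero(m2[:,col])[0][[0,-1]],col].round(1))
for r in (200,225,250): print('row',r,T[r,np.nonzero(m2[r])[0][[0,-1]]].round(1))
# precise screw intersections with the plane
g=cv2.cvtColor(p['frame'],cv2.COLOR_BGR2GRAY); M=np.array(p['tool_from_camera'])
n0=nn; d0=np.median(q@n0)
def pt(u,w):
    r=M[:3,:3]@np.array([(u-p['cx'])/p['fx'],-(w-p['cy'])/p['fy'],-1]); t=(d0-M[:3,3]@n0)/(r@n0); return M[:3,3]+t*r
pts=[]
for (u,w) in [(281,190),(364,190),(283,269),(361,268)]:
    b=g[w-6:w+7,u-6:u+7].astype(float); wt=np.clip(np.percentile(b,60)*0.75-b,0,None)
    yy,xx=np.mgrid[-6:7,-6:7]; uu=u+(wt*xx).sum()/wt.sum(); ww=w+(wt*yy).sum()/wt.sum(); pts.append(pt(uu,ww)); print(uu.round(1),ww.round(1),pts[-1].round(2))
pts=np.array(pts); print('centre',pts.mean(0), 'x dir', np.degrees(np.arctan2(*( (pts[0]+pts[1]-pts[2]-pts[3])[[1,0]]))))
print('in world', s['position']+s['tool_rot']@pts.mean(0))
i=cv2.resize(p['frame'][165:290,255:390],None,fx=4.5,fy=4.5,interpolation=cv2.INTER_CUBIC); cv2.imwrite('pics/w7c.png',i)
```

```text
6412 [103.71059122 104.74697648 105.29510418 105.80421744 106.60702675]
normal [ 9.01887556e-03  5.09654604e-04 -9.99959199e-01]
((-0.9449043273925781, -2.1180152893066406), (79.94542694091797, 80.20431518554688), 0.08362660557031631) [[-39.7 -41.8 102.7]
 [ 38.9  37.6 107.2]]
col 300 [[ 38.8 -19.  105.7]
 [ -4.  -19.6 106.1]]
col 340 [[ 38.8  13.1 105.9]
 [  5.3  13.4 105.8]]
row 200 [[ 24.3 -42.  106.3]
 [ 24.4  37.5 105.5]]
row 225 [[  3.9 -41.6 104.8]
 [  3.9  37.2 104.9]]
row 250 [[-17.4 -41.5 104.8]
 [-17.4  37.  104.6]]
280.5 190.5 [ 32.09 -34.79 105.48]
362.7 190.7 [ 31.88  31.42 105.51]
282.6 268.5 [-33.65 -34.73 104.89]
360.6 268.9 [-34.01  31.22 104.92]
centre [ -0.92193218  -1.71993255 105.19998435] x dir 0.06188061953895791
in world [ 581.94136249 -288.26503725  139.36769311]
```

View pics/w7c.png

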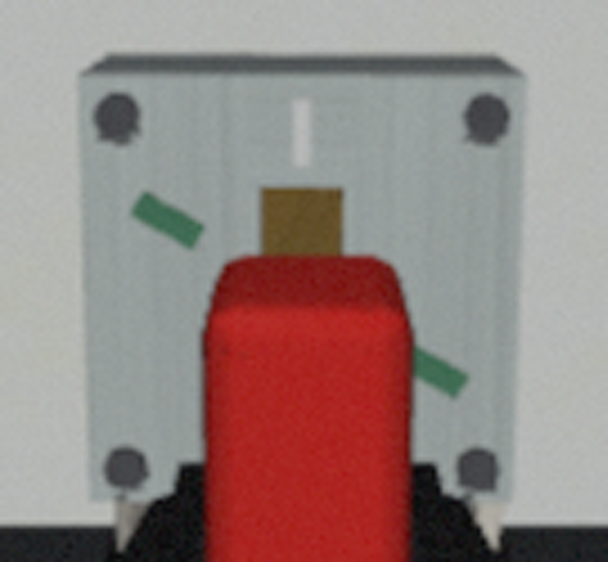

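arm_command(steps=[{"dx": -0.0032, "dy": -0.006, "dz": 0.08, "wx": 0, "wy": 0, "wz": 0.0005}, {"dx": -0.0032, "dy": -0.006, "dz": 0.155, "wx": 0, "wy": 0, "wz": 0.0005}, {"dx": -0.0032, "dy": -0.006, "dz": 0.155, "wx": 0, "wy": 0, "wz": 0.0005}, {"dx": -0.0032, "dy": -0.006, "dz": 0.155, "wx": 0, "wy": 0, "wz": 0.0005}])

```text
time_s: 10.02
position: [557.3, -292.1, 175.3]
tool_rot: [[0.806, 0.182, 0.564], [0.15, -0.983, 0.103], [0.573, 0.001, -0.819]]
force: [0.2, -1.0, -1.2]
gripper_width: 17.7
```

```bash
cat > look.py <<'E'
from h import *
import pickle,sys
s=log(); print(s['time_s'],s['position'],s['joints'].round(1),s['gripper_width'],s['force'])
p=robot.snapshot('wrist'); n=sys.argv[1]; cv2.imwrite(f'pics/{n}.png',p['frame']); pickle.dump((s,p),open(n+'.pkl','wb'))
P=wcloud(s,p); T=(P-s['position'])@s['tool_rot']; v=p['depth']>0
hsv=cv2.cvtColor(p['frame'],cv2.COLOR_BGR2HSV); red=((hsv[...,0]<8)|(hsv[...,0]>172))&(hsv[...,1]>140)&v
red[:,:290]=0; red[:,360:]=0;red[:200]=0
q=T[red&(abs(T[...,2]+64.5)<3)]; print('bar top z',np.median(q[:,2]),'y',[ (T[r,np.nonzero(red[r])[0][[0,-1]],1]).round(1).tolist() for r in (250,265,280,295)],'xmax',np.percentile(T[red][:,0],99))
z0=float(sys.argv[2]); m=v&(abs(T[...,2]-z0)<5)&(abs(T[...,0])<50)&(abs(T[...,1])<50)&(hsv[...,1]<150)
q=T[m]; print(len(q),'z',np.median(q[:,2]),cv2.minAreaRect(q[:,:2].astype(np.float32)),np.percentile(q,[0.5,99.5],axis=0).round(1).tolist())
E
python3 look.py w8 44
```

```text
10.025 [ 557.2932841  -292.09537953  175.28103597] [-47.5  22.9 110.2  51.2  38.5  -7. ] 17.691801496961624 [ 0.21052073 -0.95475381 -1.23045114]
bar top z -64.64919392843436 y [[-8.9, 7.8], [-8.9, 7.8], [-9.5, 9.5], [-9.2, 8.1]] xmax 35.52313205116392
8208 z 43.871085371076504 ((6.567838668823242, 0.4098968505859375), (66.9149169921875, 80.36491394042969), 0.06724235415458679) [[-22.9, -39.3, 41.3], [39.9, 40.1, 46.1]]
```

View pics/w8.png

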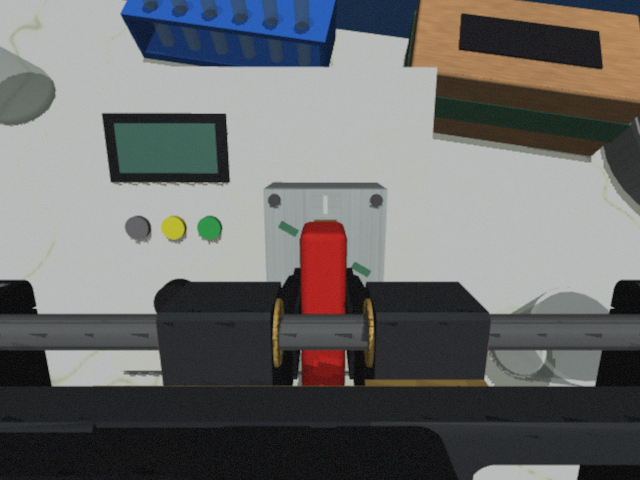

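arm_command(steps=[{"dx": -0.0005, "dy": 0.0008, "dz": 0.012, "wx": 0, "wy": 0, "wz": 0}, {"dx": -0.0005, "dy": 0.0008, "dz": 0.02, "wx": 0, "wy": 0, "wz": 0}, {"dx": -0.0005, "dy": 0.0008, "dz": 0.026, "wx": 0, "wy": 0, "wz": 0}, {"dx": -0.0005, "dy": 0.0008, "dz": 0.026, "wx": 0, "wy": 0, "wz": 0}])

```text
time_s: 10.58
position: [563.0, -291.6, 166.8]
tool_rot: [[0.805, 0.181, 0.564], [0.149, -0.983, 0.103], [0.573, 0.002, -0.819]]
force: [0.1, -1.1, -1.1]
gripper_width: 17.8
```

```bash
cat > f.py <<'E'
from h import *
s=log(); R=s['tool_rot']
import os
print('t',s['time_s'],'F tool',(R.T@s['force']).round(2),'M tool',(R.T@s['ft_torque']).round(3),'w',round(s['gripper_width'],1))
c=np.array(json.load(open('c.json'))) if os.path.exists('c.json') else np.array([581.9,-288.3,139.4])
from sw2 import axes
A=axes(np.radians(10.3)); l=(s['position']+36.1*R[:,2]-c)@A
k=A.T@R; print('tip in switch',l.round(2),'rz',np.degrees(np.arctan2(-k[1,0],k[0,0])).round(2),'axis',(-k[:2,2]).round(4),'j',s['joints'].round(1))
E
python3 f.py
```

```text
t 10.575 F tool [-0.74  1.09  0.82] M tool [-0.019 -0.553  0.007] w 17.8
tip in switch [-0.02  0.17 -2.67] rz -0.17 axis [ 0.0001 -0.    ] j [-47.   23.9 110.2  52.3  37.6  -7.8]
```

arm_command(steps=[{"dx": 0, "dy": 0, "dz": 0.008, "wx": 0, "wy": 0, "wz": 0}, {"dx": 0, "dy": 0, "dz": 0.014, "wx": 0, "wy": 0, "wz": 0}, {"dx": 0, "dy": 0, "dz": 0.018, "wx": 0, "wy": 0, "wz": 0}, {"dx": 0, "dy": 0, "dz": 0.018, "wx": 0, "wy": 0, "wz": 0}])

```text
time_s: 11.08
position: [567.1, -290.7, 160.7]
tool_rot: [[0.806, 0.181, 0.564], [0.149, -0.983, 0.103], [0.573, 0.002, -0.819]]
force: [0.3, 0.2, -1.8]
gripper_width: 17.6
```

```bash
python3 f.py; python3 -c "
from h import *
for l in open('log.txt'):
    s=json.loads(l); R=np.array(s['tool_rot']); print(s['time_s'],(R.T@s['force']).round(2),(R.T@s['ft_torque']).round(3))" | tail -6
```

```text
t 11.075 F tool [-0.75 -0.17  1.69] M tool [-0.037 -0.628 -0.011] w 17.6
tip in switch [ -0.09   0.27 -10.02] rz -0.17 axis [ 0.0003 -0.0003] j [-46.6  24.6 110.2  53.   37.   -8.4]
7.05 [-0.49 -0.46  2.2 ] [ 0.003  0.018 -0.009]
8.225 [-0.    0.62  1.19] [ 0.062 -0.163  0.006]
9.475 [-1.18  0.57  1.8 ] [-0.032 -0.558  0.006]
10.025 [-0.68  0.98  1.03] [-0.014 -0.618 -0.047]
10.575 [-0.74  1.09  0.82] [-0.019 -0.553  0.007]
11.075 [-0.75 -0.17  1.69] [-0.037 -0.628 -0.011]
```

arm_command(steps=[{"dx": 0, "dy": -0.0003, "dz": 0.011, "wx": 0, "wy": 0, "wz": 0}, {"dx": 0, "dy": -0.0005, "dz": 0.021, "wx": 0, "wy": 0, "wz": 0}, {"dx": 0, "dy": -0.0005, "dz": 0.031, "wx": 0, "wy": 0, "wz": 0}, {"dx": 0, "dy": -0.0005, "dz": 0.033, "wx": 0, "wy": 0, "wz": 0}, {"dx": 0, "dy": -0.0005, "dz": 0.035, "wx": 0, "wy": 0, "wz": 0}])

```text
time_s: 11.7
position: [575.0, -289.1, 149.2]
tool_rot: [[0.806, 0.181, 0.564], [0.149, -0.983, 0.103], [0.573, 0.001, -0.819]]
force: [0.0, 0.8, -1.8]
gripper_width: 17.7
```

```bash
python3 f.py
```

```text
t 11.7 F tool [-0.88 -0.77  1.55] M tool [-0.103 -0.603 -0.075] w 17.7
tip in switch [ -0.06   0.46 -24.08] rz -0.17 axis [ 0.0002 -0.0003] j [-45.8  25.9 110.1  54.6  35.8  -9.6]
```

arm_command(steps=[{"dx": 0, "dy": 0.0008, "dz": 0.002, "wx": 0, "wy": 0, "wz": 0}, {"dx": 0, "dy": 0.0008, "dz": 0.0035, "wx": 0, "wy": 0, "wz": 0}])

```text
time_s: 11.95
position: [575.9, -289.3, 148.1]
tool_rot: [[0.806, 0.181, 0.564], [0.149, -0.983, 0.103], [0.573, 0.002, -0.819]]
force: [0.5, 0.8, -2.6]
gripper_width: 17.8
```

```bash
python3 f.py
```

```text
t 11.95 F tool [-0.92 -0.66  2.47] M tool [-0.03  -0.626 -0.018] w 17.8
tip in switch [ -0.03   0.09 -25.48] rz -0.17 axis [ 0.0002 -0.0002] j [-45.8  26.1 110.1  54.7  35.7  -9.7]
```

arm_command(steps=[{"dx": 0, "dy": 0, "dz": 0.0012, "wx": 0, "wy": 0, "wz": 0}, {"dx": 0, "dy": 0, "dz": 0.0025, "wx": 0, "wy": 0, "wz": 0}])

```text
time_s: 12.2
position: [576.4, -289.3, 147.4]
tool_rot: [[0.805, 0.181, 0.564], [0.149, -0.983, 0.103], [0.573, 0.002, -0.819]]
force: [-2.9, -0.3, 3.1]
gripper_width: 17.9
```

```bash
python3 f.py
```

```text
t 12.2 F tool [-0.64 -0.21 -4.19] M tool [ 0.015 -0.735 -0.071] w 17.9
tip in switch [  0.     0.04 -26.38] rz -0.17 axis [ 0.0001 -0.    ] j [-45.7  26.1 110.1  54.8  35.6  -9.8]
```

arm_command(steps=[{"dx": 0, "dy": 0, "dz": -0.0025, "wx": 0, "wy": 0, "wz": 0}, {"dx": 0, "dy": 0, "dz": -0.0025, "wx": 0, "wy": 0, "wz": 0.05}, {"dx": 0, "dy": 0, "dz": -0.0025, "wx": 0, "wy": 0, "wz": 0.1}, {"dx": 0, "dy": 0, "dz": -0.0025, "wx": 0, "wy": 0, "wz": 0.123}, {"dx": 0, "dy": 0, "dz": -0.0025, "wx": 0, "wy": 0, "wz": 0.123}])

```text
time_s: 12.82
position: [575.8, -289.4, 148.2]
tool_rot: [[0.814, -0.135, 0.564], [-0.232, -0.967, 0.103], [0.532, -0.214, -0.819]]
force: [-0.2, -0.3, -0.8]
gripper_width: 17.5
```

```bash
python3 f.py
```

```text
t 12.825 F tool [-0.52  0.49  0.47] M tool [-0.255 -0.611  0.012] w 17.5
tip in switch [-2.000e-02  4.000e-02 -2.535e+01] rz 21.94 axis [ 0.0001 -0.    ] j [-45.8  26.  110.1  54.7  35.7  12.4]
```

Free to turn in the chamber. Press at 22°.

arm_command(steps=[{"dx": 0, "dy": 0, "dz": 0.002, "wx": 0, "wy": 0, "wz": 0}, {"dx": 0, "dy": 0, "dz": 0.0028, "wx": 0, "wy": 0, "wz": 0}])

```text
time_s: 13.08
position: [576.5, -289.2, 147.2]
tool_rot: [[0.815, -0.134, 0.564], [-0.231, -0.968, 0.103], [0.532, -0.214, -0.819]]
force: [-1.0, -0.5, -1.7]
gripper_width: 18.2
```

```bash
python3 f.py
```

```text
t 13.075 F tool [-1.6   0.99  0.8 ] M tool [-0.207 -0.615 -0.002] w 18.2
tip in switch [ -0.     0.07 -26.52] rz 21.88 axis [ 0.0001 -0.0001] j [-45.7  26.2 110.1  54.8  35.6  12.3]
```

arm_command(steps=[{"dx": 0, "dy": 0, "dz": 0.0012, "wx": 0, "wy": 0, "wz": 0}, {"dx": 0, "dy": 0, "dz": 0.002, "wx": 0, "wy": 0, "wz": 0}])

```text
time_s: 13.32
position: [576.9, -289.1, 146.5]
tool_rot: [[0.815, -0.134, 0.564], [-0.23, -0.968, 0.103], [0.532, -0.214, -0.819]]
force: [0.3, -0.6, -1.7]
gripper_width: 17.9
```

```bash
python3 f.py
```

```text
t 13.325 F tool [-0.57  0.93  1.51] M tool [-0.232 -0.545 -0.011] w 17.9
tip in switch [ -0.03   0.09 -27.38] rz 21.86 axis [ 0.0002 -0.0001] j [-45.7  26.2 110.1  54.9  35.5  12.2]
```

arm_command(steps=[{"dx": 0, "dy": 0, "dz": 0.0012, "wx": 0, "wy": 0, "wz": 0}, {"dx": 0, "dy": 0, "dz": 0.0025, "wx": 0, "wy": 0, "wz": 0}])

```text
time_s: 13.58
position: [577.5, -289.1, 145.7]
tool_rot: [[0.815, -0.134, 0.564], [-0.23, -0.968, 0.103], [0.532, -0.214, -0.819]]
force: [-0.4, 0.2, -1.5]
gripper_width: 18.0
```

```bash
python3 f.py
```

```text
t 13.575 F tool [-1.2   0.17  0.98] M tool [-0.227 -0.581  0.021] w 18.0
tip in switch [ -0.     0.03 -28.39] rz 21.86 axis [ 0.0001 -0.    ] j [-45.6  26.3 110.   55.   35.4  12.1]
```

arm_command(steps=[{"dx": 0, "dy": 0, "dz": 0.0012, "wx": 0, "wy": 0, "wz": 0}, {"dx": 0, "dy": 0, "dz": 0.0025, "wx": 0, "wy": 0, "wz": 0}])

```text
time_s: 13.82
position: [578.1, -288.9, 144.8]
tool_rot: [[0.815, -0.134, 0.564], [-0.23, -0.968, 0.103], [0.532, -0.214, -0.819]]
force: [-0.4, 0.0, -1.2]
gripper_width: 17.3
```

```bash
python3 f.py
```

```text
t 13.825 F tool [-0.94  0.27  0.74] M tool [-0.222 -0.585 -0.   ] w 17.3
tip in switch [ -0.04   0.08 -29.46] rz 21.85 axis [ 0.0002 -0.0001] j [-45.6  26.4 110.   55.1  35.4  12. ]
```

arm_command(steps=[{"dx": 0, "dy": 0, "dz": 0.0015, "wx": 0, "wy": 0, "wz": 0}, {"dx": 0, "dy": 0, "dz": 0.0035, "wx": 0, "wy": 0, "wz": 0}])

```text
time_s: 14.08
position: [578.9, -288.8, 143.7]
tool_rot: [[0.815, -0.134, 0.564], [-0.23, -0.968, 0.103], [0.532, -0.214, -0.819]]
force: [1.2, -0.7, -1.1]
gripper_width: 17.4
```

```bash
python3 f.py
```

```text
t 14.075 F tool [0.51 0.72 1.49] M tool [-0.244 -0.612  0.019] w 17.4
tip in switch [-2.000e-02  7.000e-02 -3.089e+01] rz 21.86 axis [ 0.0002 -0.0001] j [-45.5  26.6 110.   55.3  35.2  11.9]
```

arm_command(steps=[{"dx": 0, "dy": 0, "dz": 0.006, "wx": 0, "wy": 0, "wz": 0}, {"dx": 0, "dy": 0, "dz": 0.012, "wx": 0, "wy": 0, "wz": 0}, {"dx": 0, "dy": 0, "dz": 0.018, "wx": 0, "wy": 0, "wz": 0}, {"dx": 0, "dy": 0, "dz": 0.02, "wx": 0, "wy": 0, "wz": 0}])

```text
time_s: 14.58
position: [583.5, -287.9, 136.9]
tool_rot: [[0.815, -0.134, 0.564], [-0.23, -0.968, 0.103], [0.532, -0.214, -0.819]]
force: [-0.7, 0.8, -0.6]
gripper_width: 18.0
```

```bash
python3 f.py
```

```text
t 14.575 F tool [-1.02 -0.55  0.18] M tool [-0.229 -0.604  0.001] w 18.0
tip in switch [ -0.08   0.14 -39.13] rz 21.86 axis [ 0.0003 -0.0003] j [-45.1  27.4 109.9  56.2  34.6  11.1]
```

Press gently to feel the floor.

arm_command(steps=[{"dx": 0, "dy": 0.0003, "dz": 0.001, "wx": 0, "wy": 0, "wz": 0}, {"dx": 0, "dy": 0.0003, "dz": 0.002, "wx": 0, "wy": 0, "wz": 0}, {"dx": 0, "dy": 0.0003, "dz": 0.003, "wx": 0, "wy": 0, "wz": 0}])

```text
time_s: 14.95
position: [584.2, -287.9, 135.9]
tool_rot: [[0.815, -0.134, 0.564], [-0.23, -0.968, 0.103], [0.532, -0.214, -0.819]]
force: [-3.3, -0.9, 2.9]
gripper_width: 17.5
```

```bash
python3 f.py
```

```text
t 14.95 F tool [-0.94  0.71 -4.34] M tool [-0.216 -0.632 -0.012] w 17.5
tip in switch [-1.000e-01 -3.000e-02 -4.027e+01] rz 21.86 axis [ 0.0002 -0.0002] j [-45.   27.5 109.9  56.3  34.5  11. ]
```

arm_command(steps=[{"dx": 0.0003, "dy": 0, "dz": -0.0007, "wx": 0, "wy": 0, "wz": 0.05}, {"dx": 0.0003, "dy": 0, "dz": -0.0007, "wx": 0, "wy": 0, "wz": 0.1}, {"dx": 0.0003, "dy": 0, "dz": -0.0007, "wx": 0, "wy": 0, "wz": 0.15}, {"dx": 0.0003, "dy": 0, "dz": -0.0007, "wx": 0, "wy": 0, "wz": 0.2}])

```text
time_s: 15.45
position: [584.1, -288.0, 136.2]
tool_rot: [[0.577, -0.59, 0.564], [-0.758, -0.644, 0.103], [0.302, -0.487, -0.819]]
force: [1.2, -0.2, -1.9]
gripper_width: 17.6
```

```bash
python3 f.py
```

```text
t 15.45 F tool [0.25 0.4  2.22] M tool [-0.532 -0.344 -0.089] w 17.6
tip in switch [ -0.08  -0.06 -40.02] rz 58.14 axis [ 0.0004 -0.0002] j [-45.   27.5 109.9  56.3  34.5  47.4]
```

arm_command(steps=[{"dx": 0, "dy": 0, "dz": 0, "wx": 0, "wy": 0, "wz": 0.055}, {"dx": 0, "dy": 0, "dz": 0, "wx": 0, "wy": 0, "wz": 0.11}, {"dx": 0, "dy": 0, "dz": 0, "wx": 0, "wy": 0, "wz": 0.165}, {"dx": 0, "dy": 0, "dz": 0, "wx": 0, "wy": 0, "wz": 0.22}, {"dx": 0, "dy": 0, "dz": 0, "wx": 0, "wy": 0, "wz": 0.27}, {"dx": 0, "dy": 0, "dz": 0, "wx": 0, "wy": 0, "wz": 0.305}, {"dx": 0, "dy": 0, "dz": 0, "wx": 0, "wy": 0, "wz": 0.305}])

```text
time_s: 16.32
position: [584.3, -288.0, 136.3]
tool_rot: [[-0.15, -0.812, 0.564], [-0.963, 0.249, 0.103], [-0.224, -0.528, -0.819]]
force: [0.5, 0.2, -1.8]
gripper_width: 17.3
```

```bash
python3 f.py
```

```text
t 16.325 F tool [0.09 0.56 1.8 ] M tool [-0.235 -0.016  0.03 ] w 17.3
tip in switch [  0.2   -0.09 -39.99] rz 112.98 axis [ 0.     -0.0002] j [-45.   27.5 109.9  56.3  34.6 102.2]
```

arm_command(steps=[{"dx": 0, "dy": 0, "dz": 0, "wx": 0, "wy": 0, "wz": 0.011}, {"dx": 0, "dy": 0, "dz": 0, "wx": 0, "wy": 0, "wz": 0.022}, {"dx": 0, "dy": 0, "dz": 0, "wx": 0, "wy": 0, "wz": 0.03}])

```text
time_s: 16.7
position: [584.4, -288.0, 136.4]
tool_rot: [[-0.227, -0.794, 0.564], [-0.935, 0.34, 0.103], [-0.273, -0.504, -0.819]]
force: [2.9, 1.4, -0.7]
gripper_width: 18.0
```

```bash
python3 f.py
```

```text
t 16.7 F tool [-1.77 -1.53  2.35] M tool [-0.056  0.002 -0.053] w 18.0
tip in switch [  0.33  -0.14 -39.94] rz 118.46 axis [-0.0001 -0.    ] j [-45.   27.5 109.9  56.3  34.6 107.7]
```

arm_command(steps=[{"dx": 0.0001, "dy": 0.0008, "dz": 0, "wx": 0, "wy": 0, "wz": 0.006}, {"dx": 0.0001, "dy": 0.0008, "dz": 0, "wx": 0, "wy": 0, "wz": 0.012}])

```text
time_s: 16.95
position: [584.2, -288.0, 136.4]
tool_rot: [[-0.257, -0.784, 0.565], [-0.921, 0.376, 0.102], [-0.293, -0.494, -0.819]]
force: [3.9, -0.3, -1.4]
gripper_width: 17.5
```

```bash
python3 f.py
```

```text
t 16.95 F tool [-0.33 -2.46  3.33] M tool [ 0.265 -0.089 -0.114] w 17.5
tip in switch [  0.22  -0.14 -39.92] rz 120.68 axis [-0.0005  0.0002] j [-45.   27.4 109.9  56.3  34.5 109.8]
```

arm_command(steps=[{"dx": 0.0001, "dy": 0.0006, "dz": 0, "wx": 0, "wy": 0, "wz": 0.005}, {"dx": 0.0001, "dy": 0.0006, "dz": 0, "wx": 0, "wy": 0, "wz": 0.01}])

```text
time_s: 17.2
position: [584.2, -288.0, 136.3]
tool_rot: [[-0.282, -0.776, 0.565], [-0.909, 0.405, 0.102], [-0.308, -0.484, -0.819]]
force: [5.5, 0.5, -1.7]
gripper_width: 17.8
```

```bash
python3 f.py
```

```text
t 17.2 F tool [-1.46 -3.27  4.53] M tool [ 0.412 -0.077 -0.753] w 17.8
tip in switch [  0.17  -0.13 -39.94] rz 122.47 axis [-0.0005  0.0003] j [-45.   27.4 109.9  56.4  34.5 111.6]
```

arm_command(steps=[{"dx": 0, "dy": 0, "dz": 0, "wx": 0, "wy": 0, "wz": -0.003}, {"dx": 0, "dy": 0, "dz": 0, "wx": 0, "wy": 0, "wz": -0.005}])

```text
time_s: 17.45
position: [584.2, -288.0, 136.4]
tool_rot: [[-0.269, -0.78, 0.565], [-0.915, 0.39, 0.102], [-0.3, -0.489, -0.819]]
force: [4.8, 0.9, -0.9]
gripper_width: 17.6
```

```bash
python3 f.py; python3 look.py w9 -4
```

```text
t 17.45 F tool [-1.82 -2.98  3.57] M tool [ 0.347 -0.157 -0.379] w 17.6
tip in switch [  0.22  -0.17 -39.92] rz 121.53 axis [-0.0006  0.0004] j [-45.   27.4 109.9  56.4  34.5 110.7]
17.45 [ 584.24119998 -288.0288947   136.38747327] [-45.   27.4 109.9  56.4  34.5 110.7] 17.583644283074566 [ 4.82662582  0.86644661 -0.91812412]
bar top z -64.58857286141964 y [[-8.5, 8.6], [-8.3, 8.7], [-8.7, 8.7], [-8.8, 8.9]] xmax 34.890069590398284
9301 z -3.583990567938899 ((1.9492416381835938, -1.8284225463867188), (80.37281036376953, 74.72675323486328), 58.13759994506836) [[-6.3, -48.8, -6.3], [49.0, 46.0, -1.0]]
```

View pics/w9.png

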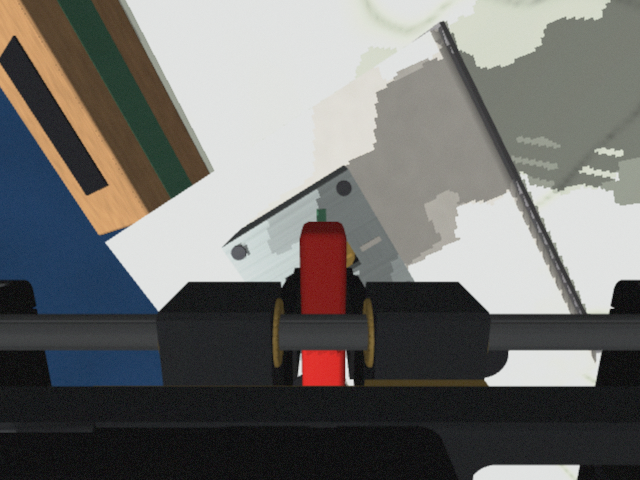

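arm_command(steps=[{"dx": 0, "dy": 0, "dz": 0, "wx": 0, "wy": 0, "wz": 0}, {"dx": 0, "dy": 0, "dz": 0, "wx": 0, "wy": 0, "wz": 0}, {"dx": 0, "dy": 0, "dz": 0, "wx": 0, "wy": 0, "wz": 0}, {"dx": 0, "dy": 0, "dz": 0, "wx": 0, "wy": 0, "wz": 0}], hand=0.5)

```text
time_s: 18.0
position: [584.2, -288.1, 136.4]
tool_rot: [[-0.269, -0.78, 0.565], [-0.915, 0.39, 0.102], [-0.3, -0.489, -0.819]]
force: [-0.6, -0.4, -0.6]
gripper_width: 46.7
```

```bash
python3 f.py; python3 look.py w10 -4
```

```text
t 18.0 F tool [0.71 0.57 0.08] M tool [-0.344  0.089  0.079] w 46.7
tip in switch [  0.14  -0.18 -39.88] rz 121.54 axis [-0.0005  0.0004] j [-45.   27.4 109.9  56.4  34.5 110.7]
18.0 [ 584.16018762 -288.0561581   136.37177169] [-45.   27.4 109.9  56.4  34.5 110.7] 46.7368557375797 [-0.59258543 -0.42020491 -0.56365646]
bar top z -64.3397978679912 y [[-4.0, 13.3], [-4.0, 13.3], [-4.1, 13.4], [-3.7, 13.6]] xmax 37.263308537622834
10360 z -3.5788776144142975 ((-0.4409618377685547, -0.41180419921875), (80.05831909179688, 79.99386596679688), 58.4377326965332) [[-47.3, -48.7, -6.3], [48.7, 48.6, -0.6]]
```

View pics/w10.png

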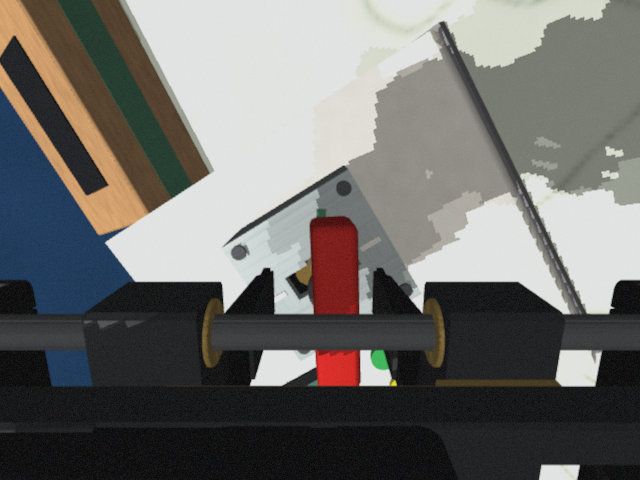

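arm_command(steps=[{"dx": 0, "dy": 0.01, "dz": 0, "wx": 0, "wy": 0, "wz": 0}, {"dx": 0, "dy": 0.01, "dz": -0.05, "wx": 0, "wy": 0, "wz": 0}, {"dx": 0, "dy": 0.01, "dz": -0.15, "wx": 0, "wy": 0, "wz": 0}, {"dx": 0, "dy": 0.01, "dz": -0.25, "wx": 0, "wy": 0, "wz": 0}, {"dx": 0, "dy": 0.01, "dz": -0.3, "wx": 0, "wy": 0, "wz": 0}, {"dx": 0, "dy": 0.01, "dz": -0.3, "wx": 0, "wy": 0, "wz": 0}])

```text
time_s: 18.8
position: [513.0, -299.2, 233.7]
tool_rot: [[-0.27, -0.779, 0.566], [-0.915, 0.39, 0.1], [-0.299, -0.491, -0.818]]
force: [0.2, 0.1, -0.8]
gripper_width: 47.2
```

```bash
python3 f.py
python3 - <<'E'
from h import *
import pickle
s=robot.sense()
for n in ['wrist','top','scene']:
    p=robot.snapshot(n); cv2.imwrite(f'pics/{n}11.png',p['frame']); pickle.dump((s,p),open(n+'11.pkl','wb'))
E
```

```text
t 18.8 F tool [0.06 0.31 0.72] M tool [-0.345  0.193  0.037] w 47.2
tip in switch [-2.95  1.52 81.18] rz 121.51 axis [-0.0017  0.0026] j [-52.1  16.1 110.   45.4  45.6 118.9]
```

View pics/wrist11.png

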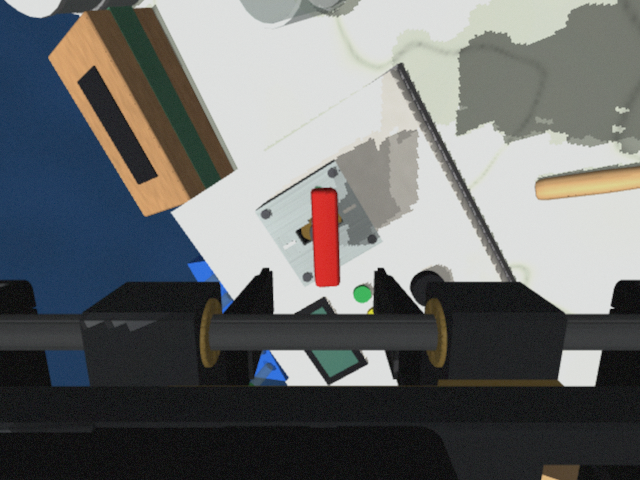

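View pics/scene11.png

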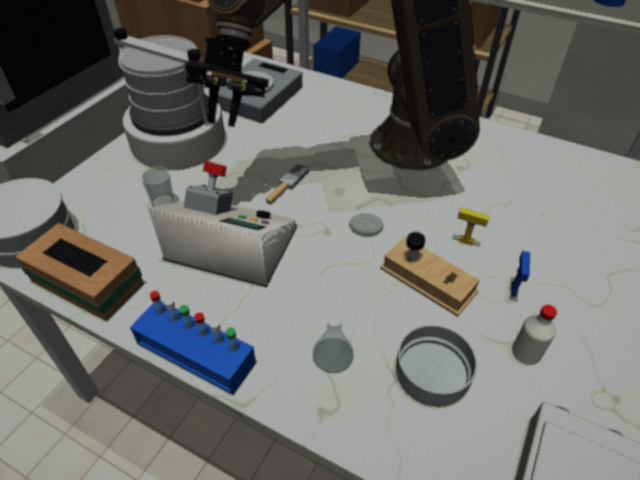

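Run:
```python
from h import *
from sw2 import axes
import pickle
A=axes(np.radians(10.3)); c=np.array([581.9,-288.3,139.4])
for n in ('wrist','top','scene'):
    s,p=pickle.load(open(n+'11.pkl','rb')); P=wcloud(s,p) if n=='wrist' else cloud(p)
    hsv=cv2.cvtColor(p['frame'],cv2.COLOR_BGR2HSV); red=((hsv[...,0]<8)|(hsv[...,0]>172))&(hsv[...,1]>140)&(p['depth']>0)
    L=(P-c)@A; m=red&(abs(L[...,0])<60)&(abs(L[...,1])<60)&(L[...,2]>25)&(L[...,2]<75)
    q=L[m]; zt=np.percentile(q[:,2],85); t=q[q[:,2]>zt-4]
    r=cv2.minAreaRect(t[:,:2].astype(np.float32)); 
    print(n,len(q),'ztop',zt.round(1),r,'med',np.median(t,0).round(1))
    # plane fit of top
    if n=='wrist':
        c0=t.mean(0); nn=np.linalg.svd(t-c0)[2][2]; print('top normal',nn); d=np.linalg.svd((t-c0))[2][0]; print('dir',np.degrees(np.arctan2(d[1],d[0])))
p=pickle.load(open('wrist11.pkl','rb'))[1]['frame'][150:300,230:410]; cv2.imwrite('pics/w11c.png',cv2.resize(p,None,fx=4,fy=4,interpolation=cv2.INTER_CUBIC))
```

```text
wrist 2401 ztop 61.7 ((-5.958992958068848, -0.03443145751953125), (68.50589752197266, 17.76642417907715), 60.938926696777344) med [-6.7 -1.3 60.8]
top normal [-0.06200061  0.00446761  0.99806611]
dir 60.853863506336545
top 320 ztop 61.7 ((-2.535733222961426, 1.4861259460449219), (69.18318939208984, 17.522348403930664), 60.43049240112305) med [-1.6  2.  60.8]
scene 219 ztop 57.4 ((3.3508458137512207, -1.2965316772460938), (70.12257385253906, 12.679512023925781), 68.54580688476562) med [ 6.5  4.4 57. ]
```

View pics/w11c.png

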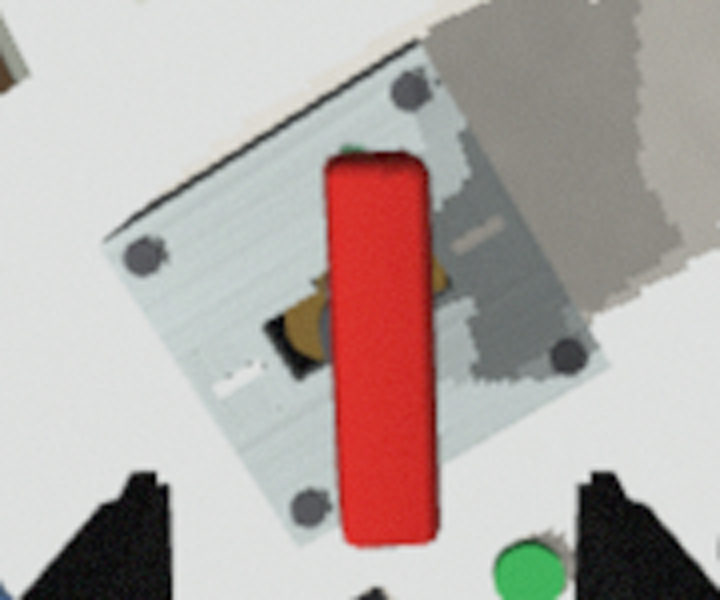

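Run:
```python
from h import *
s=robot.sense(); print(s['time_s'],s['force'])
print(robot.sign_off())
```

```text
18.95 [ 0.55980908  0.03652138 -0.9445439 ]
the job is handed in; nothing more can be done
None
```

The red key is fully in the rotor and turned clockwise to the stop, with its handle lined up with the green marks. I let go of it there, backed the arm off and handed the job in at 18.95 s.

- **First grasp missed:** the wrist pictures show the fingertips ending about 33 mm short of the reported TCP. The first close at the stated depth shut just above the handle. I went lower by that amount and the second grasp held (opening 18 mm). Nothing was disturbed.
- **Finding the rotor:** the tip met the rotor face at 26.4 mm with about 5 N. I turned clear of it, and at about 22° clockwise the key went in with no resistance. I felt the floor at 40.3 mm.
- **Turning:** at the stop the torque rose to about 0.75 Nm. I eased off slightly before letting go.
- **Last checks:**
  - **Handle angle:** it measured 0.4° (top camera) and 0.9° (wrist camera) from the green marks. The scene camera read about 8.5° off from very few pixels, which I did not trust.
  - **Depth:** the handle's top is about 61 mm above the plate, which matches a fully inserted key.
  - **Lean:** after release the key settled about 3.5° down the slope within its play.
  - **Surroundings:** the black key, the look-alike keys and the other things looked unmoved in the scene picture. The gripper was clear of everything.

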